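Lever open the care unit's cover and take out its used filter

TASK

The used filter has to come out of the handpiece care unit, the white console with the sloping top. Push the blade of the blue-handled opener into the slot under the right-hand edge of the unit's hinged cover, lever the cover up past its spring catch (with the blade, not with the gripper) and swing it back well past upright; then lift out the filter and leave filter and opener lying flat inside the steel tray, set down rather than dropped, the filter with its pull tab up. Do not shift or tip the spray can, the handpiece or the vial beside the unit.

Things in the scene. Friction and masses are not known exactly. Their poses are not given: they have to be found in the camera images.
- care_unit: Handpiece care unit: white console, fixed, 190 mm deep (x), 140 wide (y); its top slopes 25 degrees up from front to back. Origin on the worktop under the middle of the top, which is 95 mm above it; x level to its back, y to its left. Front strip: display; rear strip: couplings 15 mm tall; between them a hinged grey cover lies over the filter bay.
- slot (a point): Middle of the mouth of the pry slot in the unit's right side, under the cover's free edge. Axes: x up the slope of the top, y level, to its left and into the unit, z square to the sloping top. Slot 38 mm long (x), 8 high: this point is 4 mm below the shut cover's underside and 4 mm above the rim, which is the fulcrum. Wall 4 mm thick; behind it there is free room for a blade to go in 45 mm (+y).
- hinge (a point): Middle of the cover's hinge line, at the left edge of the sloping top; axes as slot, the hinge line runs along x. It lies 132 mm from the slot point along +y and 6 mm higher along z.
- cover (a joint): Angle of the cover about its hinge: 0 shut, grows as it swings up and over to the unit's left, stop at 2.0. Shut, a spring catch inside holds its free edge with about 9 N and lets go when the edge has risen about 7 mm (0.05 rad). After that only a stiff hinge (0.06 N m) resists, and the cover stays where it is left.
- cover_edge (a point): Middle of the free edge of the cover, on its inner face; moves with it. The cover is a grey plate 130 mm along the hinge (x), 132 mm wide from hinge to this edge (-y), 4 mm thick, 90 g; z points out of its outer face.
- filter: Used filter: ochre frame 72 (x) x 44 (y) x 16 mm, dark pleats, 40 to 85 g; on it an upright pull tab 10 (x) x 30 (y) mm, 16 to 34 mm above the underside. Origin: centre of the underside, z up through the tab. In the bay its axes match slot's; underside 39 mm below the sloping top, 2 mm play between 6 mm high ribs; it pulls out along its z. Pinch the tab along x: along y the cover is near.
- opener: Flat opener, 185 mm long, 50 g: blue handle 110 x 14 (y) x 16 mm (z), x = -85 to +25 mm, then a flat steel blade 18 mm wide, 2.6 mm thick (1.8 at the tip), to x = +100 mm. Origin at the handle's underside; x points along the blade to its tip, z up as it lies; the blade's middle plane is at z = 8 mm.
- blade_tip (a point): End of the opener's blade, in its middle plane; axes as those of the opener.
- tray: Shallow steel tray, fixed in place, 130 (x) x 260 (y) x 23 mm; floor inside 108 x 238 mm, 2 mm above the worktop. Origin at the centre of its underside.
- oil_can: Spray can with a green cap, diameter 52, 171 mm high, stands near the right rear corner of the unit. Origin at the centre of its foot, z up.
- spare_handpiece: White dental handpiece, 18 x 120 x 18 mm, lies behind the unit. Origin at the centre of its underside, z up.
- vial: Slim vial, purple and white with an orange cap, diameter 14, 46 mm high, stands at the right of the unit, near its front. Origin at the centre of its foot, z up.

How it is judged:
By the outcome, as a careful person would: the job done as asked, in the order asked, and still so for the second after the job is handed in, with the robot touching nothing.
It also fails if it takes over 72 s, if anything falls off the work surface, if the arm or the gripper's body presses on something with over 40 N, if the wrist force passes 120 N, or if a joint passes its speed limit or range.

ROBOT

A 6-joint arm with a two-finger parallel gripper is mounted at the origin on a cart in front of the work surface, level with it; the furniture and walls round the work are solid. World frame = base frame: x ahead of the robot, y to its left, z up, the work surface at z = 0. Lengths are in m, angles in rad, forces in N, time in s.
With the tool pointing down it reaches from about 0.375 to 0.925 m from the base axis. Payload 5.7 kg.
Tool frame: the origin (TCP) lies at the very end of the fingers, on their centre line; the grasp point (between the pads) lies 19 mm behind it (pinch_z is the distance from the TCP to the grasp point, in m); z points along the fingers, y is the line along which they close (so a half turn about z gives the same grasp; the last joint's range is limited). The gripper opens to 88 mm and grips with 3 to 60 N. Pads are 20 mm wide; open, the fingers measure 115 mm over their backs; the gripper's body (75 mm by 178 mm) begins 61 mm behind the grasp point.
Start: joints at [-1.242, 0.359, 1.51, -0, 1.272, -0.115], TCP at [0.258, -0.542, 0.223] pointing down, gripper open.
Joint ranges: [-2.97, 2.97], [-1.01, 2.36], [0.21, 2.38], [-0.96, 4.11], [0.2, 2.71], [-2.98, 2.98]. Speed limits (rad/s): [2.39, 2.39, 3.14, 3.14, 3.14, 3.14].

INTERFACE

Orientations are given as a 3x3 rotation matrix whose columns are the frame's x, y, z axes.
In Python, from station import * gives the robot as it stands.
- The arm moves only by the tool drive_tool, never from a script. Its argument "plan" is a list of rows, each a list of 5 numbers: the shift along the tool's x, y, z in mm, then the turn about the tool's z in rad, then the finger opening in mm, from 0 to 87.8. A call has 1 to 10 rows; each row is the pose to reach, as a shift and turn from the pose commanded when the call began, along the tool's axes at that moment; what a row does not reach only later rows make up. A row lasts 1/12 s, in which the tool goes at most 41.7 mm and 7.16 degrees, less where a joint would pass 70% of its speed; a pose out of reach is approached as far as the arm can. A call with a gripper value outside its range is refused whole. The fingers move at their own pace and stop on an object; "newtons" is the grip in N (left out, the last holds). Time passes only in rows, so rows that repeat a pose let the fingers close. It gives the time, the measured TCP pose, the force, the opening and the grip force at its end, in the units of the state.
- get_obs(): the state, without advancing time (a new reading comes with each control period).
- capture(name): name is "scene" or "top" or "wrist"; returns (picture, depth): 384x512x3 uint8, red, green, blue; 384x512 float32, m along the optical axis (not along the pixel's ray), 0 where there is no reading.
- camera_info(name): a dict with "fx", "fy", "cx", "cy" (pixels), "pose" (4x4, takes a point from camera to world coordinates); the wrist camera has in their place "mount" (4x4, takes a point from camera to tool coordinates, whose origin is the TCP and whose axes are the flange's). Camera axes: x right, y down, z forward; pixel columns grow to the right and rows downward; lengths in m; the calibration is good to about 2 mm. A picture is of the moment at which its call begins: read the wrist's pose just before it. camera_info takes no time and is no camera call.
- hand_in(): hands the job in; it is judged then, once.
Trained networks look in the newest picture that a camera, given by its name, has taken for a name from the list of things; names that differ only in an ending like _2 or _b are one class to them, and where a whole thing is asked for, a point or a joint stands for the part that bears it (a point fixed in the world has none). Each returns a list of dicts, best first, with "conf" (0 to 1); they miss things now and then, are a little off and sometimes report something else, mostly with a low value. They report only what shows in the picture. A call takes as long as a camera call.
- recognise(camera, target): "xyz" ([x, y, z] in m, in world coordinates, good to about 4 mm: the middle of the surface that is visible of it).
- masks_of(camera, target): "region" (384x512 bool, what is visible of it).
The state is a dict: "time_s": time; "joint_positions": joint angles; "qvel": joint speeds; "tau": joint torques, N m; "tool_pos": TCP position; "tool_rot": TCP orientation; "force": force on the tool from outside, world axes, zero at the start; "moment": the same for the moment, N m; "grip_width": finger opening in m; "finger_force": force on a finger pad.
Only numpy, scipy, OpenCV 4.12 (cv2) and the standard library are available. Lean on these libraries where they do the work, as an engineer would, in place of code of your own. Each camera call takes 0.05 s, during which the arm holds its last target. There are 200 camera calls.

## Working session

There is one attempt and no reset: what is moved stays moved. The work goes in short steps, Python scripts to look and compute and a tool call to move; the robot and the scene stay as the last step left them, time stands still between calls to the robot, and variables do not carry over. Pictures are saved under pics/ and viewed, at most 10 in all, crops included, and the job is handed in when it is done.

Besides the shell and the picture viewer there is one more tool, called after "Call:" by a JSON object that holds its "op" and its "data". drive_tool: Moves the arm, as the interface text tells. Its arguments: {"type":"object","properties":{"plan":{"type":"array"},"newtons":{"type":"number"}},"required":["plan"]}

```bash
mkdir -p pics; ls
cat > h.py <<'E'
from station import *
import numpy as np, cv2
def pts(cam,depth,tool=None):
    i=camera_info(cam)
    if cam=="wrist":
        T=np.eye(4);T[:3,:3]=tool[1];T[:3,3]=tool[0];P=T@np.array(i["mount"])
    else: P=np.array(i["pose"])
    v,u=np.mgrid[:384,:512]
    c=np.stack([(u-i["cx"])/i["fx"]*depth,(v-i["cy"])/i["fy"]*depth,depth],-1)
    return c@P[:3,:3].T+P[:3,3]
def look(cam):
    o=get_obs();t=(np.array(o["tool_pos"]),np.array(o["tool_rot"]))
    im,d=capture(cam);return im,d,pts(cam,d,t)
E
python3 - <<'E'
from h import *
o=get_obs();print({k:np.round(v,3).tolist() for k,v in o.items()})
for c in ("scene","top"):
    im,d,p=look(c);cv2.imwrite(f"pics/{c}1.png",im[:,:,::-1]);np.savez(f"{c}1.npz",im=im,d=d,p=p)
    for n in ("care_unit","cover","opener","blade_tip","tray","oil_can","spare_handpiece","vial","filter"):
        print(c,n,[(np.round(r["xyz"],3).tolist(),round(r["conf"],2)) for r in recognise(c,n)][:3])
E
```

```text
pics
{'time_s': 0.0, 'joint_positions': [-1.242, 0.36, 1.511, -0.0, 1.273, -0.115], 'qvel': [0.0, 0.001, 0.001, 0.001, 0.0, -0.0], 'tau': [0.001, -51.537, -27.073, 0.068, 0.035, -0.0], 'tool_pos': [0.257, -0.541, 0.222], 'tool_rot': [[0.903, 0.429, -0.001], [0.429, -0.903, 0.002], [0.0, -0.002, -1.0]], 'force': [-0.451, -0.246, -0.744], 'moment': [-0.011, 0.026, 0.01], 'finger_force': 0.0, 'grip_width': 0.088}
scene care_unit [([0.557, -0.273, 0.084], 0.88)]
scene cover []
scene opener []
scene blade_tip []
scene tray [([0.415, 0.316, -0.002], 0.73)]
scene oil_can [([0.631, -0.41, 0.149], 0.51)]
scene spare_handpiece []
scene vial [([0.554, -0.274, 0.121], 0.42), ([0.631, -0.406, 0.147], 0.24)]
scene filter []
top care_unit [([0.515, -0.347, 0.098], 0.74)]
top cover [([0.511, -0.354, 0.102], 0.65)]
top opener [([0.324, -0.298, 0.011], 0.53)]
top blade_tip []
top tray [([0.421, 0.336, 0.006], 0.73)]
top oil_can [([0.618, -0.418, 0.148], 0.94), ([0.512, -0.35, 0.102], 0.31)]
top spare_handpiece [([0.637, -0.344, 0.016], 0.65), ([0.51, -0.349, 0.102], 0.36)]
top vial []
top filter []
```

View pics/top1.png

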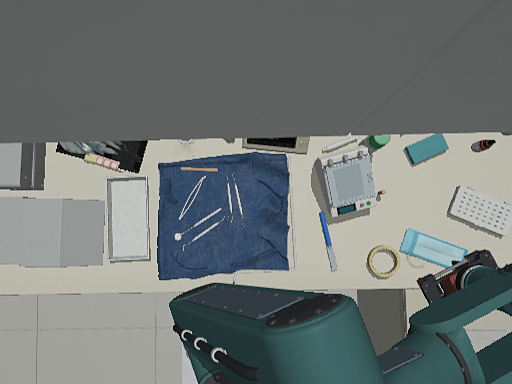

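View pics/scene1.png

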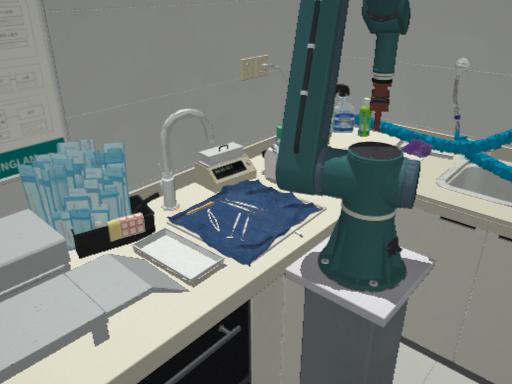

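Run:
```python
from h import *
print(np.round(camera_info("wrist")["mount"],3),{k:v for k,v in camera_info("wrist").items() if k!="mount"})
z=np.load("top1.npz");p=z["p"]
for n,(u,v) in dict(optip=(333,269),opmid=(330,255),opend=(322,212),joint=(330,245),vial=(382,192),can=(379,140),UL=(322,158),UR=(371,152),LR=(377,205),LL=(333,214),trayTL=(108,180),trayBR=(150,260),ring=(383,262)).items(): print(n,np.round(p[v,u],3))
```

```text
[[ 0.    -0.962 -0.274  0.075]
 [ 1.    -0.     0.002  0.001]
 [-0.002 -0.274  0.962 -0.162]
 [ 0.     0.     0.     1.   ]] {'fx': 265.0516194088522, 'fy': 265.0516194088522, 'cx': 258.01700973041255, 'cy': 194.3632618762618}
optip [ 0.248 -0.316  0.01 ]
opmid [ 0.291 -0.309  0.009]
opend [ 0.425 -0.287  0.015]
joint [ 0.322 -0.308  0.017]
vial [ 0.481 -0.467  0.044]
can [ 0.617 -0.425  0.172]
UL [ 0.579 -0.276  0.114]
UR [ 0.602 -0.432  0.066]
LR [ 0.444 -0.464 -0.002]
LL [ 0.417 -0.312  0.061]
trayTL [0.538 0.383 0.017]
trayBR [ 0.285  0.254 -0.   ]
ring [ 0.266 -0.473  0.004]
```

Call:
{"op": "drive_tool", "data": {"plan": [[0,0,-30,0,87.8],[30,0,-60,0,87.8]]}}

```text
time_s: 1.17
tool_pos: [0.2806, -0.5298, 0.2809]
tool_rot: [[0.905, 0.426, -0.004], [0.426, -0.905, 0.003], [-0.002, -0.005, -1.0]]
force: [0.9, -1.1, 0.4]
grip_width: 0.0875
finger_force: 0.0
```

Call:
{"op": "drive_tool", "data": {"plan": [[39,-9,0,0,87.8],[78,-18,0,0,87.8],[117,-27,0,0,87.8],[156,-36,0,0,87.8],[195,-45,0,0,87.8],[230,-54,0,0,87.8],[230,-54,0,0,87.8],[230,-54,0,0,87.8],[230,-54,0,0,87.8]]}}

```text
time_s: 1.92
tool_pos: [0.4685, -0.3818, 0.282]
tool_rot: [[0.903, 0.43, -0.001], [0.43, -0.903, -0.0], [-0.001, -0.0, -1.0]]
force: [0.8, -0.9, -1.0]
grip_width: 0.0877
finger_force: 0.0
```

Run:
```python
from h import *
im,d,p=look("wrist");cv2.imwrite("pics/w1.png",im[:,:,::-1]);np.savez("w1.npz",im=im,d=d,p=p)
for n in ("care_unit","cover","opener","vial","oil_can","spare_handpiece"):
    print(n,[(np.round(r["xyz"],3).tolist(),round(r["conf"],2)) for r in recognise("wrist",n)][:3])
    m=masks_of("wrist",n)
    if m and n in("opener","cover"):
        r=m[0]["region"];np.save(n+"1.npy",r);print(m[0]["conf"],r.sum())
```

```text
care_unit [([0.534, -0.349, 0.107], 0.82)]
cover [([0.522, -0.349, 0.106], 0.86), ([0.533, -0.349, 0.105], 0.29)]
0.81 9909
opener [([0.381, -0.291, 0.011], 0.71)]
0.94 555
vial [([0.519, -0.35, 0.104], 0.63)]
oil_can [([0.621, -0.426, 0.17], 0.94)]
spare_handpiece [([0.638, -0.348, 0.013], 0.93), ([0.383, -0.292, 0.01], 0.59)]
```

View pics/w1.png

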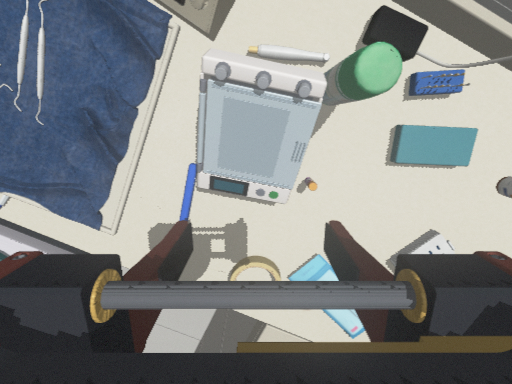

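```bash
cat > fit.py <<'E'
from h import *
z=np.load("w1.npz");p=z["p"];d=z["d"]
r=np.load("cover1.npy")&(d>0);q=p[r]
for _ in range(6):
    c=np.median(q,0) if _==0 else q.mean(0);n=np.linalg.svd(q-c,full_matrices=False)[2][2];n*=np.sign(n[2]);q=q[abs((q-c)@n)<.0025]
print("n",n.round(4),"tilt",np.degrees(np.arccos(n[2])),"c",c.round(4),len(q))
# slope dir from normal
xs=-np.array([n[0],n[1],0]);yawn=np.degrees(np.arctan2(xs[1],xs[0]));print("yaw from normal",yawn)
ex=np.cross([0,0,1],n);ey=-ex if ex[1]<0 else ex;ey/=np.linalg.norm(ey);ex=np.cross(ey,n)
ab=np.c_[(q-c)@ex,(q-c)@ey].astype(np.float32)*1000
print("rect",cv2.minAreaRect(ab), "pct x",np.percentile(ab[:,0],[.5,50,99.5]),"y",np.percentile(ab[:,1],[.5,50,99.5]))
# opener
r=np.load("opener1.npy")&(d>0);q=p[r];q=q[q[:,2]>.005]
print("opener",q.mean(0),cv2.minAreaRect((q[:,:2]*1000).astype(np.float32)),np.percentile(q[:,2],[10,50,90]))
E
python3 fit.py
python3 - <<'E'
import cv2
im=cv2.imread("pics/w1.png");c=im[40:215,180:330]
cv2.imwrite("pics/w1c.png",cv2.resize(c,None,fx=3.4,fy=3.4,interpolation=cv2.INTER_CUBIC))
E
```

```text
n [-0.4086 -0.1041  0.9067] tilt 24.94003492501048 c [ 0.5168 -0.3546  0.1046] 9730
yaw from normal 14.288819751326784
rect ((-8.55837631225586, 0.540802001953125), (139.04910278320312, 129.4633026123047), 89.8319091796875) pct x [-71.08863503   3.76190889  55.62866312] y [-67.65135487   0.28999695  68.67240292]
opener [ 0.37999453 -0.29703275  0.01447709] ((382.70166015625, -296.6447448730469), (110.04517364501953, 24.08272933959961), 5.065491199493408) [0.01145302 0.0147167  0.01617918]
```

View pics/w1c.png

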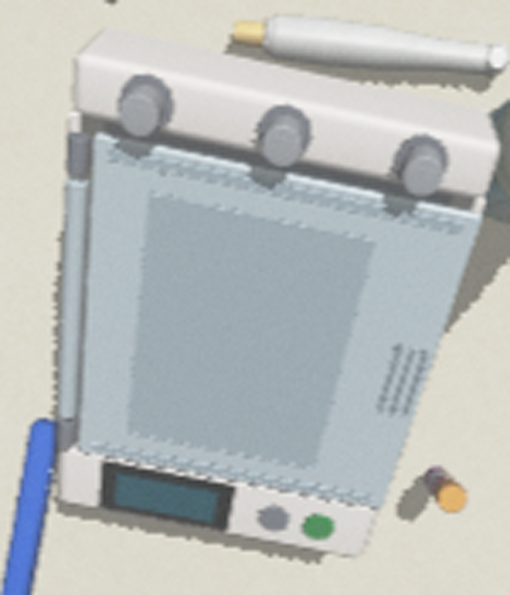

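```bash
cat >> fit.py <<'E'
print("----")
i=camera_info("wrist");o=get_obs();T=np.eye(4);T[:3,:3]=o["tool_rot"];T[:3,3]=o["tool_pos"];P=T@np.array(i["mount"])
def hit(u,v):
    r=P[:3,:3]@np.array([(u-i["cx"])/i["fx"],(v-i["cy"])/i["fy"],1]);s=((c-P[:3,3])@n)/(r@n);return P[:3,3]+s*r
C={k:hit(*uv) for k,uv in dict(BR=(320.6,103.2),FR=(290.3,188.5),BL=(208.5,79.7),FL=(203.5,171.8)).items()}
for k,v in C.items(): print(k,v.round(4))
print("lenR",np.linalg.norm(C["BR"]-C["FR"]),"lenL",np.linalg.norm(C["BL"]-C["FL"]),"wB",np.linalg.norm(C["BR"]-C["BL"]),"wF",np.linalg.norm(C["FR"]-C["FL"]))
for a,b in (("FR","BR"),("FL","BL"),("BR","BL"),("FR","FL")):
    w=C[b]-C[a];print(a,b,np.degrees(np.arctan2(w[1],w[0])))
m=(C["BR"]+C["FR"])/2;print("mid right edge",m.round(4),"slot",(m-.008*n).round(4),"ex",ex,"ey",ey)
t=np.load("top1.npz");q=t["p"][(abs(t["p"]-c)[...,:2]<.04).all(-1)];print("top cam offset from plane mm",1000*np.median((q-c)@n))
# vial, can, handpiece from wrist cloud
pp=p.reshape(-1,3)
for nm,lo,hi in (("vial",[.44,-.50,.03],[.52,-.445,.05]),("can",[.57,-.48,.155],[.68,-.38,.18])):
    s=pp[((pp>lo)&(pp<hi)).all(1)];print(nm,len(s),s.mean(0).round(3),s.min(0).round(3),s.max(0).round(3))
E
python3 fit.py | sed -n '/----/,$p'
```

```text
----
BR [ 0.5828 -0.4074  0.1283]
FR [ 0.4701 -0.4344  0.0744]
BL [ 0.5512 -0.2839  0.1282]
FL [ 0.4391 -0.3123  0.0745]
lenR 0.12783973003482324 lenL 0.12753482076951075 wB 0.12748414202029226 wF 0.12595884756955472
FR BR 13.484949036797893
FL BL 14.238790570982315
BR BL 104.33758062466279
FR FL 104.21665884354987
mid right edge [ 0.5264 -0.4209  0.1013] slot [ 0.5297 -0.4201  0.0941] ex [0.87869831 0.2237948  0.4216695 ] ey [-0.24680992  0.96906391 -0.        ]
top cam offset from plane mm 1.215835302693261
vial 77 [ 0.483 -0.47   0.043] [ 0.476 -0.478  0.03 ] [ 0.489 -0.465  0.047]
can 2292 [ 0.625 -0.431  0.17 ] [ 0.603 -0.457  0.155] [ 0.651 -0.41   0.174]
```

Run:
```python
from h import *
for f,lo in (("top1",None),("w1",None)):
    z=np.load(f+".npz");im,p=z["im"],z["p"]
    h=cv2.cvtColor(im,cv2.COLOR_RGB2HSV)
    m=(h[...,0]>105)&(h[...,0]<128)&(h[...,1]>150)&(h[...,2]>70)&(p[...,0]>.2)&(p[...,0]<.46)&(p[...,1]>-.35)&(p[...,1]<-.26)
    n,l,s,_=cv2.connectedComponentsWithStats(m.astype(np.uint8));k=1+s[1:,4].argmax();m=l==k
    q=p[m];q=q[abs(q[:,2]-.016)<.006];c=q.mean(0);v=np.linalg.svd(q[:,:2]-c[:2],full_matrices=False)[2][0];v*=np.sign(v[0])
    t=(q[:,:2]-c[:2])@v
    print(f,len(q),c.round(4),"yaw",np.degrees(np.arctan2(v[1],v[0])).round(2),"ends",(c[:2]+v*t.min()).round(4),(c[:2]+v*t.max()).round(4),"len",np.ptp(t).round(4))
    if f=="top1":
        m2=(np.linalg.norm(p[...,:2]-[.25,-.316],axis=-1)<.06)&(p[...,2]>.004)&(p[...,2]<.015);q=p[m2];print(len(q),q.mean(0),q.min(0),q.max(0))
```

```text
top1 138 [ 0.3733 -0.2947  0.0159] yaw 11.18 ends [ 0.3217 -0.3049] [ 0.4249 -0.2845] len 0.1052
175 [ 0.27116879 -0.3177753   0.00786686] [ 0.19846614 -0.37361143  0.00401445] [ 0.30934312 -0.26176408  0.01482389]
w1 252 [ 0.3775 -0.2963  0.0153] yaw 11.13 ends [ 0.3304 -0.3056] [ 0.4266 -0.2866] len 0.098
```

Call:
{"op": "drive_tool", "data": {"plan": [[-9,-13,0,-0.12,87.8],[-18,-26,0,-0.24,87.8],[-27,-39,0,-0.36,87.8],[-36,-52,0,-0.48,87.8],[-45,-64,0,-0.6,87.8],[-54,-77,0,-0.72,87.8],[-63,-90,0,-0.84,87.8],[-72,-103,0,-0.96,60],[-81,-116,0,-1.08,50],[-90,-128,0,-1.2,40]]}}

```text
time_s: 3.4
tool_pos: [0.3318, -0.3041, 0.2822]
tool_rot: [[-0.079, 0.997, 0.0], [0.997, 0.079, 0.0], [0.0, 0.0, -1.0]]
force: [-0.1, 0.5, 0.5]
grip_width: 0.0715
finger_force: 0.0
```

Call:
{"op": "drive_tool", "data": {"plan": [[0,0,10,-0.12,40],[0,0,20,-0.24,40],[0,0,30,-0.36,40],[0,0,40,-0.48,40],[0,0,50,-0.6,40],[0,0,60,-0.72,40],[0,0,70,-0.84,40],[0,0,80,-0.96,40],[0,0,90,-1.08,40],[0,0,100,-1.2,40]]}}

```text
time_s: 4.23
tool_pos: [0.3327, -0.3048, 0.1818]
tool_rot: [[-0.958, 0.288, 0.0], [0.288, 0.958, -0.0], [-0.0, -0.0, -1.0]]
force: [-0.2, -1.2, 0.6]
grip_width: 0.0402
finger_force: 0.0
```

Call:
{"op": "drive_tool", "data": {"plan": [[0,0,10,-0.12,40],[0,0,20,-0.24,40],[0,0,30,-0.36,40],[0,0,40,-0.48,40],[0,0,60,-0.493,40],[0,0,60,-0.493,40],[0,0,60,-0.493,40]]}}

```text
time_s: 4.82
tool_pos: [0.332, -0.3041, 0.1217]
tool_rot: [[-0.981, -0.193, -0.001], [-0.193, 0.981, 0.002], [0.001, 0.002, -1.0]]
force: [1.1, 0.2, -0.3]
grip_width: 0.04
finger_force: 0.0
```

Run:
```python
from h import *
o=get_obs();print({k:np.round(v,4).tolist() for k,v in o.items() if k[:2]in("to","jo","fo","ti")})
im,d,p=look("wrist");cv2.imwrite("pics/w2.png",im[:,:,::-1]);np.savez("w2.npz",im=im,d=d,p=p)
h=cv2.cvtColor(im,cv2.COLOR_RGB2HSV)
m=(h[...,0]>105)&(h[...,0]<128)&(h[...,1]>150)&(h[...,2]>70)&(p[...,0]>.2)&(p[...,0]<.46)&(p[...,1]>-.35)&(p[...,1]<-.26)&(abs(p[...,2]-.014)<.006)
q=p[m];c=q.mean(0);v=np.linalg.svd(q[:,:2]-c[:2],full_matrices=False)[2][0];v*=np.sign(v[0]);t=(q[:,:2]-c[:2])@v
print(len(q),c.round(4),"yaw",np.degrees(np.arctan2(v[1],v[0])).round(2),"ends",(c[:2]+v*t.min()).round(4),(c[:2]+v*t.max()).round(4))
```

```text
{'time_s': 4.8167, 'joint_positions': [-0.8951, 0.278, 1.9405, 0.0001, 0.9255, -2.6602], 'tool_pos': [0.332, -0.3041, 0.1217], 'tool_rot': [[-0.9812, -0.193, -0.0015], [-0.193, 0.9812, 0.0019], [0.0011, 0.0021, -1.0]], 'force': [1.1342, 0.2287, -0.2755]}
319 [ 0.4032 -0.29    0.0154] yaw 11.4 ends [ 0.3695 -0.2968] [ 0.425  -0.2856]
```

View pics/w2.png

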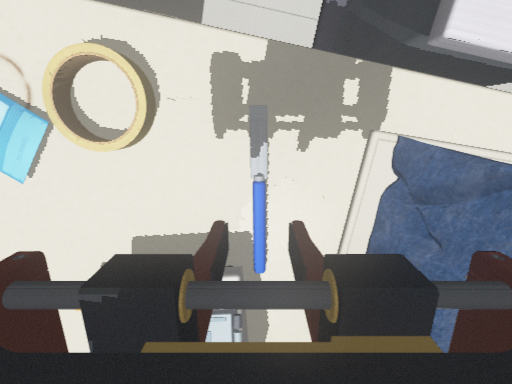

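Run:
```python
from h import *
p=np.load("w2.npz")["p"]
for n,(u,v) in dict(tip=(258,108),handlefront=(259,184),mid=(259,220),side=(230,160)).items(): print(n,p[v-1:v+2,u-1:u+2].reshape(-1,3).mean(0).round(4))
```

```text
tip [ 0.2489 -0.3216  0.0085]
handlefront [ 0.3227 -0.3061  0.0154]
mid [ 0.3619 -0.2983  0.0155]
side [ 0.3066 -0.341  -0.0012]
```

Call:
{"op": "drive_tool", "data": {"plan": [[-3,0,35,0,40],[-3,0,70,0,40],[-3,0,100,0,40],[-3,0,112,0,40],[-3,0,118,0,30],[-3,0,118,0,30],[-3,0,118,0,12],[-3,0,118,0,8],[-3,0,118,0,5],[-3,0,118,0,5]], "newtons": 55}}

```text
time_s: 5.7
tool_pos: [0.3362, -0.305, 0.0054]
tool_rot: [[-0.981, -0.194, 0.002], [-0.194, 0.981, -0.002], [-0.001, -0.002, -1.0]]
force: [0.1, 0.4, 7.4]
grip_width: 0.0134
finger_force: 54.9
```

Call:
{"op": "drive_tool", "data": {"plan": [[0,0,0,0,5],[0,0,0,0,5],[0,0,0,0,5],[0,0,-10,0,5],[0,0,-40,0,5],[0,0,-70,0,5],[0,0,-100,0,5],[0,0,-130,0,5],[0,0,-130,0,5]]}}

```text
time_s: 6.45
tool_pos: [0.3379, -0.307, 0.1396]
tool_rot: [[-0.981, -0.194, 0.006], [-0.194, 0.981, -0.008], [-0.005, -0.009, -1.0]]
force: [1.2, 0.1, 0.7]
grip_width: 0.0133
finger_force: 54.9
```

```bash
cat > tip.py <<'E'
from h import *
def tip(save=None):
    im,d,p=look("wrist");o=get_obs();R=np.array(o["tool_rot"]);t=(p-np.array(o["tool_pos"]))@R
    m=(abs(t[...,1])<.014)&(t[...,0]>.0)&(t[...,0]<.13)&(t[...,2]<.03)&(t[...,2]>-.06)&(d>0)
    q=t[m]*1000
    if save: cv2.imwrite(save,im[:,:,::-1])
    b=q[q[:,0]>30]
    print("n",len(b),"xmax",np.percentile(b[:,0],[90,99,100]).round(1),"y med",np.percentile(b[:,1],[2,50,98]).round(1))
    for lo in range(10,110,15):
        s=q[(q[:,0]>=lo)&(q[:,0]<lo+15)]
        if len(s): print(lo,len(s),np.median(s,0).round(1))
    return im,d,p
if __name__=="__main__": tip("pics/w3.png")
E
python3 tip.py
```

```text
n 3175 xmax [85.8 90.6 91.2] y med [-11.1  -2.2   6. ]
10 1429 [ 10.7   0.3 -13. ]
25 679 [32.5 -2.2 -5.7]
40 723 [47.5 -2.2 -5.7]
55 773 [62.6 -2.8 -5.7]
70 866 [77.7 -2.8 -5.5]
85 361 [88.  -2.2 -5.2]
```

Run:
```python
from h import *
for i in range(6):
    o=get_obs();print(np.round(o["tool_pos"],4),np.round(o["tool_rot"],3)[:,2],np.round(o["force"],1),np.round(o["joint_positions"],4));capture("wrist")
```

```text
[ 0.3371 -0.3062  0.1374] [ 0.005 -0.006 -1.   ] [ 0.6  0.4 -1.3] [-0.8892  0.2557  1.9205 -0.      0.9577 -2.6552]
[ 0.3362 -0.305   0.1356] [ 0.003 -0.003 -1.   ] [-0.7 -0.1  0.2] [-0.8892  0.2582  1.9228  0.      0.9565 -2.6552]
[ 0.3354 -0.3041  0.1343] [ 0.001 -0.001 -1.   ] [ 0.2 -0.6 -1.7] [-0.8892  0.26    1.9243  0.      0.9563 -2.6552]
[ 0.3349 -0.3035  0.1335] [-0.001  0.001 -1.   ] [-0.7  0.2 -0.6] [-8.8920e-01  2.6140e-01  1.9251e+00  1.0000e-04  9.5630e-01 -2.6552e+00]
[ 0.3347 -0.3032  0.1331] [-0.001  0.002 -1.   ] [-0.9  0.1  0.4] [-0.8893  0.2622  1.9254  0.      0.9564 -2.6553]
[ 0.3346 -0.3031  0.1329] [-0.002  0.002 -1.   ] [-0.9  0.2 -0.3] [-8.8930e-01  2.6260e-01  1.9253e+00  1.0000e-04  9.5650e-01 -2.6553e+00]
```

```bash
python3 tip.py
```

```text
n 3220 xmax [86.5 91.2 92. ] y med [-9.9 -1.   7.2]
10 1580 [ 11.2   0.2 -13.9]
25 676 [32.5 -1.  -3.4]
40 725 [47.6 -1.  -3.5]
55 781 [62.7 -1.6 -3.5]
70 864 [77.9 -1.6 -3.3]
85 397 [88.6 -1.  -3.1]
```

Call:
{"op": "drive_tool", "data": {"plan": [[-12,-24,0,0.12,5],[-23,-49,0,0.24,5],[-35,-73,0,0.36,5],[-46,-97,0,0.48,5],[-58,-122,0,0.6,5],[-70,-146,0,0.72,5],[-81,-170,0,0.84,5],[-93,-195,0,0.96,5],[-104,-219,0,1.08,5],[-116,-243,0,1.2,5]]}}

```text
time_s: 7.68
tool_pos: [0.4965, -0.5205, 0.1323]
tool_rot: [[-0.531, 0.847, -0.002], [0.847, 0.531, 0.002], [0.003, -0.0, -1.0]]
force: [-0.1, 0.5, 0.3]
grip_width: 0.0135
finger_force: 54.9
```

Call:
{"op": "drive_tool", "data": {"plan": [[0,0,0,0.12,5],[0,0,0,0.24,5],[0,0,0,0.36,5],[0,0,0,0.48,5],[0,0,0,0.6,5],[0,0,0,0.72,5],[0,0,10,0.84,5],[0,0,20,0.96,5],[0,0,30,1.08,5],[0,0,40,1.102,5]]}}

```text
time_s: 8.52
tool_pos: [0.4959, -0.5195, 0.0921]
tool_rot: [[0.515, 0.857, -0.001], [0.857, -0.515, 0.002], [0.001, -0.002, -1.0]]
force: [0.2, 0.3, -0.7]
grip_width: 0.0134
finger_force: 54.9
```

Call:
{"op": "drive_tool", "data": {"plan": [[0,0,0,0,5],[0,0,0,0,5]]}}

```text
time_s: 8.68
tool_pos: [0.4958, -0.5193, 0.0925]
tool_rot: [[0.508, 0.861, -0.002], [0.861, -0.508, 0.002], [0.001, -0.003, -1.0]]
force: [-1.0, 0.5, -0.4]
grip_width: 0.0134
finger_force: 54.9
```

Run:
```python
from tip import *
capture("wrist");capture("wrist");capture("wrist");o=get_obs();print(np.round(o["tool_pos"],4),np.round(o["tool_rot"],3).tolist(),np.round(o["force"],1))
im,d,p=tip("pics/w4.png");np.savez("w4.npz",im=im,d=d,p=p,tp=o["tool_pos"],tr=o["tool_rot"])
```

```text
[ 0.4967 -0.5204  0.0945] [[0.509, 0.861, 0.001], [0.861, -0.509, -0.001], [-0.0, 0.001, -1.0]] [ 1.2 -0.4 -0.7]
n 5154 xmax [124.5 128.8 130. ] y med [-13.3  -1.8   8.9]
10 1562 [ 10.9  -0.8 -13.3]
25 672 [32.7  1.  -3.2]
40 741 [47.7  1.  -3.2]
55 784 [62.7  0.4 -3.2]
70 832 [77.6  0.4 -3.1]
85 381 [88.2  0.4 -2.9]
100 357 [112.6 -11.3  -0.2]
```

View pics/w4.png

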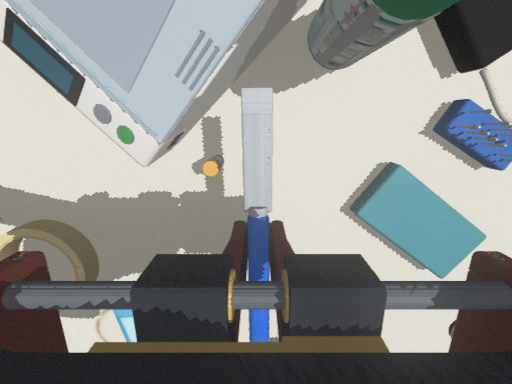

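```bash
cat > rel.py <<'E'
from h import *
def rel(p,d,tp,tr):
    tp=np.array(tp);R=np.array(tr)
    ux=np.array([.9692,.2462,0]);ey=np.array([-.2462,.9692,0])
    # cover plane pts
    S=np.array([.5302,-.4222,.0941]);w=p-S;a=w@ux;b=w@ey
    n0=np.array([-.4086,-.1041,.9067])
    h=(p-(S+.008*n0))@n0
    m=(abs(h)<.006)&(b>-.006)&(b<.05)&(abs(a)<.06)&(d>0)
    q=p[m];c=q.mean(0)
    for _ in range(4):
        c=q.mean(0);n=np.linalg.svd(q-c,full_matrices=False)[2][2];n*=np.sign(n[2]);q=q[abs((q-c)@n)<.002]
    e=[]
    for k in np.arange(-.05,.05,.01):
        s=(q-S);s=s[(s@ux>k)&(s@ux<k+.01)]
        if len(s): e.append((round(1000*k),len(s),round(1000*np.percentile(s@ey,1),1)))
    print("n",n.round(3),"yaw",np.degrees(np.arctan2(-n[1],-n[0])).round(2),"offset over slot",round(1000*((S-c)@n),2),e)
    t=(p-tp)@R
    m=(abs(t[...,1])<.012)&(t[...,0]>.03)&(t[...,0]<.1)&(t[...,2]<.004)&(t[...,2]>-.008)&(d>0)
    b=p[m];tb=t[m]*1000
    print("blade x max",np.percentile(tb[:,0],99.5).round(1),"y",np.percentile(tb[:,1],[1,99]).round(1),"top z",np.median(b[tb[:,0]>75][:,2]).round(4))
    yc=np.percentile(tb[:,1],[1,99]).mean();xm=min(91,np.percentile(tb[:,0],99.5))
    co=tp+R@np.array([xm/1000,(yc-9)/1000,0]);r=co-S
    print("corner ux,ey mm",(1000*r@ux).round(1),(1000*r@ey).round(1))
E
python3 - <<'E'
from rel import *
z=np.load("w4.npz");rel(z["p"],z["d"],z["tp"],z["tr"])
E
```

```text
n [-0.406 -0.123  0.906] yaw 16.81 offset over slot -7.16 [(-50, 1244, np.float64(0.2)), (-40, 1409, np.float64(0.3)), (-30, 1586, np.float64(0.3)), (-20, 1819, np.float64(0.3)), (-10, 1947, np.float64(0.3)), (0, 1640, np.float64(0.2)), (10, 1221, np.float64(0.1)), (20, 671, np.float64(-0.0)), (30, 77, np.float64(0.1))]
blade x max 91.0 y [-8.   9.5] top z 0.0977
corner ux,ey mm 1.7 -16.6
```

Run:
```python
from h import *
for i in range(8):
    capture("wrist");o=get_obs();print(np.round(o["tool_pos"],4),np.round(o["tool_rot"],3)[:,2],np.round(o["force"],1))
```

```text
[ 0.4967 -0.5204  0.0948] [ 0.001 -0.001 -1.   ] [-0.3  0.5 -0.7]
[ 0.4967 -0.5204  0.0948] [ 0.001 -0.001 -1.   ] [ 0.2 -0.  -1.1]
[ 0.4966 -0.5203  0.0947] [ 0.001 -0.001 -1.   ] [-0.5 -0.4 -0.6]
[ 0.4965 -0.5202  0.0946] [ 0.    -0.001 -1.   ] [-0.4  1.1 -1.1]
[ 0.4965 -0.5202  0.0945] [ 0. -0. -1.] [-0.8  0.5 -1.1]
[ 0.4964 -0.5201  0.0944] [ 0. -0. -1.] [-0.4  0.5  0. ]
[ 0.4964 -0.5201  0.0943] [ 0. -0. -1.] [ 0.3  0.3 -0.3]
[ 0.4964 -0.52    0.0943] [ 0. -0. -1.] [ 0.5  0.4 -0.5]
```

Call:
{"op": "drive_tool", "data": {"plan": [[2,-2,2.4,0,5],[5,-5,2.4,0,5],[8,-8,2.4,0,5],[10.5,-10.5,2.4,0,5],[10.5,-10.5,2.4,0,5],[10.5,-10.5,2.4,0,5],[10.5,-10.5,2.4,0,5],[10.5,-10.5,2.4,0,5]]}}

```text
time_s: 9.95
tool_pos: [0.4928, -0.5059, 0.0918]
tool_rot: [[0.511, 0.86, 0.0], [0.86, -0.511, -0.0], [-0.0, 0.0, -1.0]]
force: [0.4, -0.3, 0.2]
grip_width: 0.0134
finger_force: 54.9
```

```bash
cat > chk.py <<'E'
from rel import *
import sys
for i in range(3): capture("wrist")
o=get_obs();print(o["time_s"],np.round(o["tool_pos"],4),np.round(o["tool_rot"],3).tolist(),np.round(o["force"],1))
im,d,p=look("wrist");rel(p,d,o["tool_pos"],o["tool_rot"])
if len(sys.argv)>1: cv2.imwrite(sys.argv[1],im[:,:,::-1])
E
python3 chk.py
```

```text
10.1 [ 0.4928 -0.5058  0.0917] [[0.511, 0.86, 0.0], [0.86, -0.511, -0.0], [-0.0, 0.0, -1.0]] [ 0.5 -0.2 -0.1]
n [-0.405 -0.124  0.906] yaw 16.96 offset over slot -7.14 [(-50, 1199, np.float64(0.4)), (-40, 1367, np.float64(0.5)), (-30, 1549, np.float64(0.5)), (-20, 1749, np.float64(0.5)), (-10, 2010, np.float64(0.6)), (0, 2198, np.float64(0.5)), (10, 1916, np.float64(0.4)), (20, 1446, np.float64(0.4)), (30, 816, np.float64(0.2)), (40, 116, np.float64(0.1))]
blade x max 98.4 y [-8.3  9.5] top z 0.0948
corner ux,ey mm 1.5 -1.5
```

Call:
{"op": "drive_tool", "data": {"plan": [[1,-1,0,0,5],[2,-2,0,0,5],[3,-3,0,0,5],[4,-4,0,0,5],[4.6,-4.6,0,0,5],[4.6,-4.6,0,0,5]], "newtons": 60}}

```text
time_s: 10.65
tool_pos: [0.4911, -0.499, 0.0917]
tool_rot: [[0.511, 0.86, -0.0], [0.86, -0.511, 0.0], [0.0, -0.0, -1.0]]
force: [0.3, 0.6, -0.2]
grip_width: 0.0134
finger_force: 59.9
```

Call:
{"op": "drive_tool", "data": {"plan": [[0,0,-1,0,5],[0,0,-2,0,5],[0,0,-3,0,5],[0,0,-3,0,5],[0,0,-3,0,5]]}}

```text
time_s: 11.07
tool_pos: [0.4911, -0.4994, 0.0947]
tool_rot: [[0.511, 0.86, 0.0], [0.86, -0.511, -0.0], [-0.0, 0.0, -1.0]]
force: [-0.3, 0.2, -0.7]
grip_width: 0.0135
finger_force: 59.9
```

Call:
{"op": "drive_tool", "data": {"plan": [[0,0,-1,0,5],[0,0,-2,0,5],[0,0,-2,0,5],[0,0,-2,0,5]]}}

```text
time_s: 11.4
tool_pos: [0.4909, -0.4993, 0.0964]
tool_rot: [[0.511, 0.86, -0.0], [0.86, -0.511, 0.0], [-0.0, -0.0, -1.0]]
force: [1.0, -1.0, -4.1]
grip_width: 0.0136
finger_force: 59.9
```

```bash
python3 chk.py pics/w5.png
```

```text
11.55 [ 0.491  -0.4993  0.0965] [[0.511, 0.86, -0.0], [0.86, -0.511, 0.0], [0.0, -0.0, -1.0]] [-0.4 -0.7 -3.9]
n [-0.406 -0.119  0.906] yaw 16.32 offset over slot -7.83 [(-50, 1123, np.float64(0.4)), (-40, 1266, np.float64(0.4)), (-30, 1437, np.float64(0.5)), (-20, 1613, np.float64(0.5)), (-10, 1873, np.float64(-4.8)), (0, 2103, np.float64(0.5)), (10, 2187, np.float64(0.5)), (20, 1800, np.float64(0.5)), (30, 1282, np.float64(0.4)), (40, 591, np.float64(0.2))]
blade x max 97.5 y [-11.4   9.6] top z 0.0986
corner ux,ey mm 0.3 6.3
```

View pics/w5.png

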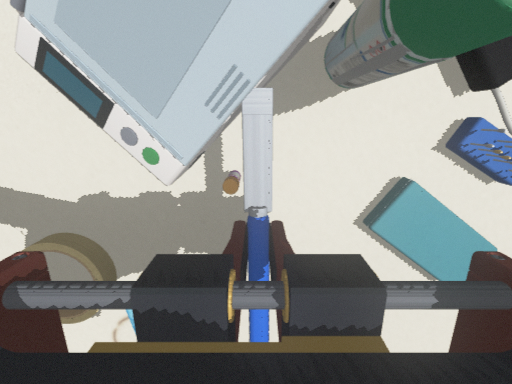

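Call:
{"op": "drive_tool", "data": {"plan": [[0,0,-1,0,5],[0,0,-2,0,5],[0,0,-3,0,5],[0,0,-4,0,5],[0,0,-4,0,5],[0,0,-4,0,5]]}}

```text
time_s: 12.1
tool_pos: [0.4912, -0.4991, 0.1006]
tool_rot: [[0.511, 0.86, 0.0], [0.86, -0.511, 0.0], [0.0, -0.0, -1.0]]
force: [-0.1, 0.2, -7.0]
grip_width: 0.0138
finger_force: 60.0
```

```bash
python3 chk.py
```

```text
12.25 [ 0.4911 -0.4992  0.1006] [[0.511, 0.86, 0.0], [0.86, -0.511, 0.0], [0.0, -0.0, -1.0]] [ 1.1  0.2 -6.8]
n [-0.407 -0.117  0.906] yaw 16.08 offset over slot -8.14 [(-50, 1077, np.float64(0.5)), (-40, 1212, np.float64(0.5)), (-30, 1359, np.float64(0.5)), (-20, 1536, np.float64(0.6)), (-10, 1791, np.float64(-5.0)), (0, 1999, np.float64(0.5)), (10, 2141, np.float64(0.5)), (20, 1809, np.float64(0.5)), (30, 1337, np.float64(0.4)), (40, 705, np.float64(0.2))]
blade x max 99.6 y [-11.5  10.3] top z 0.1007
corner ux,ey mm 0.7 6.1
```

Call:
{"op": "drive_tool", "data": {"plan": [[1,-1,-1,0,5],[2,-2,-2,0,5],[2,-2,-3,0,5],[2,-2,-4,0,5],[2,-2,-4,0,5],[2,-2,-4,0,5]]}}

```text
time_s: 12.8
tool_pos: [0.4908, -0.4974, 0.1052]
tool_rot: [[0.511, 0.86, 0.001], [0.86, -0.511, -0.001], [-0.001, 0.002, -1.0]]
force: [1.2, -4.5, -5.6]
grip_width: 0.0134
finger_force: 60.0
```

```bash
python3 chk.py; python3 tip.py
```

```text
12.95 [ 0.4907 -0.4973  0.1051] [[0.511, 0.86, 0.001], [0.86, -0.511, -0.001], [-0.001, 0.001, -1.0]] [ 1.3 -5.3 -5.3]
n [-0.407 -0.117  0.906] yaw 16.1 offset over slot -8.13 [(-50, 1032, np.float64(0.5)), (-40, 1151, np.float64(0.4)), (-30, 1283, np.float64(0.4)), (-20, 1457, np.float64(0.4)), (-10, 1694, np.float64(-5.0)), (0, 1854, np.float64(0.5)), (10, 2100, np.float64(0.5)), (20, 1903, np.float64(0.5)), (30, 1463, np.float64(0.4)), (40, 911, np.float64(0.3))]
blade x max 99.9 y [-11.5  10.8] top z 0.1062
corner ux,ey mm 1.0 7.9
n 7874 xmax [123.9 128.7 130. ] y med [-13.3   0.5  12.9]
10 1576 [ 10.9  -0.2 -12.7]
25 664 [32.6  1.7  0.2]
40 689 [47.7  2.3  1.5]
55 721 [62.5  2.3  2.9]
70 953 [78.7  0.5  4.6]
85 1203 [93.2 -2.2 -0.3]
100 1815 [107.8   1.1  -7.3]
```

Call:
{"op": "drive_tool", "data": {"plan": [[0,0,3,0,5],[-1,0,6,0,5],[-2,-2,7,0,5],[-4,-4,8,0,5],[-5,-4,9,0,5],[-5,-4,9,0,5],[-5,-4,9,0,5]], "newtons": 20}}

```text
time_s: 13.63
tool_pos: [0.484, -0.4987, 0.0956]
tool_rot: [[0.511, 0.86, -0.001], [0.86, -0.511, 0.001], [0.0, -0.001, -1.0]]
force: [0.4, 0.3, 0.5]
grip_width: 0.0138
finger_force: 20.0
```

```bash
python3 chk.py; python3 tip.py
```

```text
13.7833 [ 0.4842 -0.4987  0.0957] [[0.511, 0.86, -0.0], [0.86, -0.511, 0.0], [0.0, -0.0, -1.0]] [-0.6 -0.2  0.7]
n [-0.406 -0.121  0.906] yaw 16.64 offset over slot -7.47 [(-50, 1164, np.float64(0.5)), (-40, 1316, np.float64(0.6)), (-30, 1486, np.float64(0.6)), (-20, 1667, np.float64(0.5)), (-10, 1910, np.float64(0.6)), (0, 2178, np.float64(0.7)), (10, 2045, np.float64(0.5)), (20, 1614, np.float64(0.4)), (30, 1052, np.float64(0.3)), (40, 313, np.float64(0.2))]
blade x max 99.6 y [-11.7  10.3] top z 0.1004
corner ux,ey mm -6.0 8.4
n 8050 xmax [122.4 127.1 128.5] y med [-13.3   0.   12.9]
10 1554 [ 10.9  -0.2 -12.7]
25 656 [32.5  1.7  0.2]
40 696 [47.6  1.7  1.5]
55 746 [62.6  1.6  2.9]
70 962 [78.3 -0.8  4.3]
85 1297 [93.4 -2.2 -5.8]
100 1985 [107.8   1.  -12.9]
```

Call:
{"op": "drive_tool", "data": {"plan": [[0,0,3,0,5],[0,0,6,0,5],[0,0,9,0,5],[0,0,12,0,5],[0.5,0,15,0,5],[1,0,18,0,5],[1,0,18,0,5],[1,0,18,0,5]]}}

```text
time_s: 14.55
tool_pos: [0.4849, -0.4979, 0.0774]
tool_rot: [[0.511, 0.86, -0.0], [0.86, -0.511, 0.0], [0.0, -0.0, -1.0]]
force: [-0.9, -1.3, 0.8]
grip_width: 0.0136
finger_force: 20.0
```

```bash
python3 chk.py; python3 tip.py
```

```text
14.7 [ 0.485  -0.4977  0.0776] [[0.511, 0.86, -0.0], [0.86, -0.511, 0.001], [0.0, -0.0, -1.0]] [-0.6 -1.6  0.8]
n [-0.406 -0.121  0.906] yaw 16.57 offset over slot -7.52 [(-50, 1426, np.float64(0.5)), (-40, 1626, np.float64(0.6)), (-30, 1857, np.float64(0.7)), (-20, 2136, np.float64(0.6)), (-10, 2481, np.float64(0.6)), (0, 2611, np.float64(0.6)), (10, 2189, np.float64(0.5)), (20, 1582, np.float64(0.4)), (30, 756, np.float64(0.3)), (40, 28, np.float64(0.2))]
blade x max 99.1 y [-10.8  10.5] top z 0.0812
corner ux,ey mm -4.6 8.8
n 9063 xmax [116.9 121.1 122.6] y med [-13.3   0.   12.9]
10 1532 [ 10.9  -0.7 -13.1]
25 691 [32.6  1.1 -7. ]
40 751 [47.8  1.7 -8.7]
55 855 [ 62.4   1.6 -10.3]
70 1267 [ 78.4  -1.1 -12. ]
85 1770 [ 93.6  -1.7 -24.6]
100 2670 [107.9   1.1 -31.4]
```

Call:
{"op": "drive_tool", "data": {"plan": [[0.5,0,3,0,5],[1,0,6,0,5],[2,0,9,0,5],[2.5,0,12,0,5],[3.5,0,15,0,5],[4.5,0,17,0,5],[5,0,19,0,5],[5,0,19,0,5]]}}

```text
time_s: 15.47
tool_pos: [0.4875, -0.4932, 0.0581]
tool_rot: [[0.511, 0.86, -0.0], [0.86, -0.511, 0.001], [0.001, -0.001, -1.0]]
force: [-1.1, -1.2, 0.4]
grip_width: 0.0139
finger_force: 20.0
```

```bash
python3 chk.py; python3 tip.py
```

```text
15.6167 [ 0.4875 -0.4933  0.0586] [[0.511, 0.86, -0.0], [0.86, -0.511, 0.001], [0.001, -0.0, -1.0]] [-0.8 -1.1 -0. ]
n [-0.406 -0.121  0.906] yaw 16.59 offset over slot -7.52 [(-50, 1737, np.float64(0.5)), (-40, 2023, np.float64(0.6)), (-30, 2347, np.float64(0.6)), (-20, 2750, np.float64(0.7)), (-10, 3252, np.float64(0.6)), (0, 3298, np.float64(0.6)), (10, 2740, np.float64(0.5)), (20, 1908, np.float64(0.4)), (30, 726, np.float64(0.2)), (40, 1, np.float64(0.3))]
blade x max 94.5 y [-11.7  11.8] top z 0.0637
corner ux,ey mm -0.9 12.3
n 10672 xmax [110.7 114.4 116.3] y med [-13.3  -0.1  12.9]
10 1668 [ 11.   -2.  -13.6]
25 696 [ 32.9   1.  -15.1]
40 841 [ 47.9   1.  -20.3]
55 1033 [ 62.8   1.  -25.6]
70 1822 [ 78.2  -2.3 -31.7]
85 2709 [ 93.9  -0.6 -46.6]
100 3734 [107.6   0.3 -52. ]
```

Call:
{"op": "drive_tool", "data": {"plan": [[0,0,-1,0,5],[2,0,-2,0,5],[4,0,-2.8,0,5],[6,0,-3.5,0,5],[8,0,-4.2,0,5],[10,0,-5,0,5],[10,0,-5,0,5]], "newtons": 35}}

```text
time_s: 16.3
tool_pos: [0.493, -0.4846, 0.0641]
tool_rot: [[0.511, 0.86, 0.0], [0.86, -0.511, 0.0], [0.0, 0.0, -1.0]]
force: [-0.3, 0.5, 2.4]
grip_width: 0.0134
finger_force: 35.0
```

```bash
python3 chk.py; python3 tip.py
```

```text
16.45 [ 0.4929 -0.4847  0.064 ] [[0.511, 0.86, 0.001], [0.86, -0.511, 0.001], [0.001, 0.0, -1.0]] [-0.7  1.1  3.5]
n [-0.406 -0.121  0.906] yaw 16.6 offset over slot -7.54 [(-50, 1476, np.float64(0.6)), (-40, 1709, np.float64(0.8)), (-30, 1975, np.float64(0.6)), (-20, 2313, np.float64(0.8)), (-10, 2669, np.float64(0.6)), (0, 3181, np.float64(0.9)), (10, 3545, np.float64(0.8)), (20, 3093, np.float64(0.6)), (30, 2366, np.float64(0.5)), (40, 1272, np.float64(0.4))]
n 11214 xmax [111.  114.9 116.5] y med [-13.4  -0.   13.1]
10 1582 [ 11.   -1.3 -14.3]
25 697 [ 32.9   1.1 -15.5]
40 850 [ 47.9   1.1 -20.9]
55 1240 [ 63.8  -0.9 -26.8]
70 1879 [ 78.2  -1.7 -38.4]
85 2925 [ 93.    0.6 -45.4]
100 3742 [107.8   0.3 -50.3]Traceback (most recent call last):
  File "chk.py", line 5, in <module>
    im,d,p=look("wrist");rel(p,d,o["tool_pos"],o["tool_rot"])
                         ~~~^^^^^^^^^^^^^^^^^^^^^^^^^^^^^^^^^
  File "rel.py", line 21, in rel
    print("blade x max",np.percentile(tb[:,0],99.5).round(1),"y",np.percentile(tb[:,1],[1,99]).round(1),"top z",np.median(b[tb[:,0]>75][:,2]).round(4))
                        ~~~~~~~~~~~~~^^^^^^^^^^^^^^
    return _quantile_unchecked(
        a, q, axis, out, overwrite_input, method, keepdims, weights)
    return _ureduce(a,
                    func=_quantile_ureduce_func,
    ...<5 lines>...
                    overwrite_input=overwrite_input,
                    method=method)
    r = func(a, **kwargs)
    result = _quantile(arr,
                       quantiles=q,
    ...<2 lines>...
                       out=out,
                       weights=wgt)
    slices_having_nans = np.isnan(arr[-1, ...])
                                  ~~~^^^^^^^^^
IndexError: index -1 is out of bounds for axis 0 with size 0
```

Call:
{"op": "drive_tool", "data": {"plan": [[2,0,-1.5,0,5],[4,0,-2.5,0,5],[6,0,-3.2,0,5],[8,0,-4,0,5],[10,0,-4.8,0,5],[12,0,-5.6,0,5],[12,0,-5.6,0,5]]}}

```text
time_s: 17.13
tool_pos: [0.4987, -0.4738, 0.0693]
tool_rot: [[0.51, 0.86, -0.0], [0.86, -0.51, 0.001], [0.001, -0.001, -1.0]]
force: [-1.9, 0.4, 0.1]
grip_width: 0.0134
finger_force: 35.0
```

```bash
cat > cov.py <<'E'
from h import *
def cov(save=None,cam="wrist"):
    ux=np.array([.9692,.2462,0]);ey=np.array([-.2462,.9692,0]);S=np.array([.5302,-.4222,.0941]);n0=np.array([-.4086,-.1041,.9067])
    for i in range(2): capture(cam)
    im,d,p=look(cam);o=get_obs();R=np.array(o["tool_rot"])
    if save: cv2.imwrite(save,im[:,:,::-1])
    print(round(o["time_s"],2),"tcp",np.round(o["tool_pos"],4),"F",np.round(o["force"],1),"q6",round(o["joint_positions"][5],2))
    r=np.array(o["tool_pos"])-S;print("tcp ux,ey rel slot",(1000*r@ux).round(1),(1000*r@ey).round(1))
    w=(p-S)@np.stack([ux,ey],1);h=(p-S)@n0*1000-8
    for lo in range(2,60,8):
        m=(d>0)&(w[...,1]*1000>lo)&(w[...,1]*1000<lo+8)&(w[...,0]>-.05)&(w[...,0]<.03)&(h>-8)&(h<60);print(lo+4,m.sum(),np.round(np.median(h[m]),1) if m.any() else "",end=" | ")
    print()
    t=(p-np.array(o["tool_pos"]))@R*1000
    for lo in range(25,80,10):
        m=(abs(t[...,1])<6)&(t[...,0]>=lo)&(t[...,0]<lo+10)&(d>0);print(lo+5,np.round(np.median(t[m],0),1))
    return im,d,p
if __name__=="__main__":
    import sys;cov(*sys.argv[1:])
E
python3 cov.py
```

```text
17.28 tcp [ 0.4987 -0.4739  0.0692] F [-1.6  2.2  1.1] q6 -0.33
tcp ux,ey rel slot -43.2 -42.4
6 2578 -0.1 | 14 2670 -0.2 | 22 2778 -0.3 | 30 2946 -0.3 | 38 3040 0.5 | 46 3153 0.5 | 54 2999 0.4 | 62 2668 0.4 | 
30 [ 27.3  -0.1 -94.9]
40 [ 40.1  -0.1 -17.8]
50 [ 50.2  -0.  -21.2]
60 [ 60.3  -0.4 -30.4]
70 [ 70.4   0.1 -36.6]
80 [ 80.2   0.1 -39.6]
```

Call:
{"op": "drive_tool", "data": {"plan": [[2,0,-0.8,0,5],[4,0,-1.5,0,5],[6,0,-2.3,0,5],[8,0,-3,0,5],[10,0,-3.8,0,5],[12,0,-4.5,0,5],[14,0,-5,0,5],[14,0,-5,0,5]]}}

```text
time_s: 17.95
tool_pos: [0.506, -0.4619, 0.0743]
tool_rot: [[0.51, 0.86, -0.0], [0.86, -0.51, 0.001], [0.001, -0.001, -1.0]]
force: [-3.7, 1.9, 0.3]
grip_width: 0.0136
finger_force: 35.0
```

```bash
python3 cov.py
```

```text
18.1 tcp [ 0.506  -0.4619  0.0743] F [-3.2  1.7  0.3] q6 -0.31
tcp ux,ey rel slot -33.3 -32.5
6 2109 -0.1 | 14 2191 -0.2 | 22 2267 -0.3 | 30 2389 -0.3 | 38 2464 0.5 | 46 2543 0.5 | 54 2662 0.5 | 62 2747 0.4 | 
30 [ 27.3  -0.1 -95. ]
40 [ 39.9   0.5 -17.8]
50 [ 50.6  -0.5 -29.3]
60 [ 60.1   0.1 -32.7]
70 [ 70.3   0.1 -35.9]
80 [ 80.2   0.1 -39.2]
```

Call:
{"op": "drive_tool", "data": {"plan": [[-1.4,-1.4,0,0,5],[-1.4,-1.4,2,0,5],[-1,-1.4,4,0,5],[-0.5,-1.4,6,0,5],[0,-1.4,8,0,5],[0,-1.4,8,0,5]]}}

```text
time_s: 18.6
tool_pos: [0.5056, -0.4625, 0.0671]
tool_rot: [[0.511, 0.86, 0.002], [0.86, -0.511, -0.001], [0.0, 0.002, -1.0]]
force: [-2.4, 2.3, 6.5]
grip_width: 0.0138
finger_force: 35.0
```

```bash
python3 cov.py
```

```text
18.75 tcp [ 0.5056 -0.4626  0.0672] F [-2.3  2.6  6.1] q6 -0.31
tcp ux,ey rel slot -33.8 -33.1
6 2648 0.3 | 14 2510 0.1 | 22 2543 0.0 | 30 2683 0.0 | 38 2783 0.8 | 46 2886 0.7 | 54 3005 0.7 | 62 3120 0.6 | 
30 [ 27.3  -0.1 -94.9]
40 [ 39.9   0.5 -22.1]
50 [ 50.7  -0.9 -36.3]
60 [ 60.3   0.1 -40. ]
70 [ 70.2   0.2 -43.2]
80 [ 80.2   0.2 -46.4]
```

Call:
{"op": "drive_tool", "data": {"plan": [[1.5,0,-0.3,0,5],[3,0,-0.7,0,5],[4.5,0,-1,0,5],[6,0,-1.3,0,5],[7.5,0,-1.7,0,5],[9,0,-2,0,5],[9,0,0,0,5],[9,0,2,0,5],[9,0,2,0,5]]}}

```text
time_s: 19.5
tool_pos: [0.5086, -0.4581, 0.0658]
tool_rot: [[0.511, 0.86, 0.0], [0.86, -0.511, -0.006], [-0.005, 0.003, -1.0]]
force: [-9.3, -5.0, 8.3]
grip_width: 0.0139
finger_force: 35.1
```

```bash
python3 cov.py
```

```text
19.65 tcp [ 0.5086 -0.4582  0.0659] F [-9.5 -5.6  7.9] q6 -0.29
tcp ux,ey rel slot -29.8 -29.5
6 2966 1.4 | 14 2753 1.1 | 22 2493 0.8 | 30 2624 0.8 | 38 2722 1.5 | 46 2835 1.4 | 54 2933 1.3 | 62 3050 1.2 | 
30 [ 27.4   0.  -95.1]
40 [ 40.2  -0.4 -34.3]
50 [ 50.4  -0.3 -41.3]
60 [ 60.1   0.1 -44.4]
70 [ 70.3   0.2 -47.7]
80 [ 80.1   0.2 -50.8]
```

Call:
{"op": "drive_tool", "data": {"plan": [[-3,0,0,0,5],[-4,0,2,0,5],[-4,0,4,0,5],[-3.5,0,6,0,5],[-3,0,7,0,5],[-3,0,7,0,5]]}}

```text
time_s: 20.15
tool_pos: [0.5091, -0.4575, 0.0599]
tool_rot: [[0.511, 0.86, 0.003], [0.86, -0.511, -0.002], [-0.0, 0.003, -1.0]]
force: [-4.2, 4.8, 15.8]
grip_width: 0.014
finger_force: 35.0
```

```bash
python3 cov.py pics/w6.png
```

```text
20.3 tcp [ 0.5091 -0.4575  0.0598] F [-3.4  5.3 15.7] q6 -0.3
tcp ux,ey rel slot -29.2 -29.0
6 3890 6.1 | 14 3583 5.5 | 22 2915 4.8 | 30 3036 4.5 | 38 3132 4.9 | 46 3244 4.5 | 54 3350 4.1 | 62 3468 3.7 | 
30 [ 27.3   0.4 -95.1]
40 [ 41.1  -2.  -48.1]
50 [ 50.4  -0.2 -52.3]
60 [ 60.2   0.2 -55.1]
70 [ 70.2   0.2 -58. ]
80 [ 80.2   0.3 -61. ]
```

View pics/w6.png

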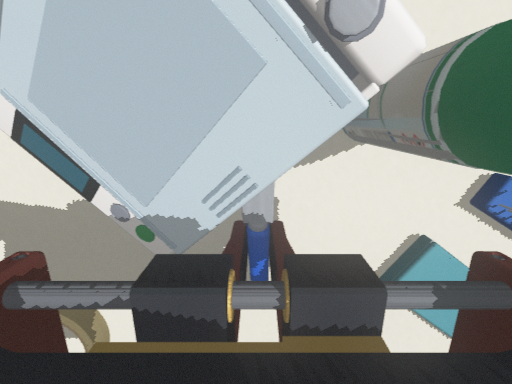

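Call:
{"op": "drive_tool", "data": {"plan": [[0,0,1,0,5],[0.3,0,2,0,5],[0.6,0,3,0,5],[0.6,0,3,0,5]]}}

```text
time_s: 20.63
tool_pos: [0.5095, -0.4567, 0.0563]
tool_rot: [[0.511, 0.86, 0.003], [0.86, -0.511, -0.001], [0.0, 0.003, -1.0]]
force: [-1.8, 4.3, 12.6]
grip_width: 0.0139
finger_force: 35.0
```

```bash
python3 cov.py
```

```text
20.78 tcp [ 0.5095 -0.4568  0.0563] F [-2.6  4.6 12.5] q6 -0.3
tcp ux,ey rel slot -28.6 -28.4
6 4885 11.4 | 14 4479 10.5 | 22 3487 9.4 | 30 3424 8.7 | 38 3535 8.8 | 46 3622 8.1 | 54 3692 7.3 | 62 3798 6.6 | 
30 [ 27.2   0.4 -95.3]
40 [ 42.5  -3.  -58.5]
50 [ 50.3  -0.1 -61.6]
60 [ 60.2   0.3 -64.2]
70 [ 70.1   0.3 -66.8]
80 [ 80.2   0.3 -69.5]
```

Call:
{"op": "drive_tool", "data": {"plan": [[-3,2,0,-0.04,5],[-6,5,0,-0.08,5],[-9,8,0,-0.13,5],[-12,10,0,-0.17,5],[-16,13,0,-0.22,5],[-20,16,-1,-0.262,5],[-20,16,-2,-0.262,5],[-20,16,-2,-0.262,5]], "newtons": 60}}

```text
time_s: 21.45
tool_pos: [0.5123, -0.4827, 0.0564]
tool_rot: [[0.272, 0.962, 0.001], [0.962, -0.272, -0.002], [-0.001, 0.002, -1.0]]
force: [0.7, -0.4, -0.9]
grip_width: 0.0135
finger_force: 60.0
```

```bash
python3 cov.py
```

```text
21.6 tcp [ 0.5119 -0.4819  0.0562] F [ 0.6  0.1 -0.6] q6 -0.58
tcp ux,ey rel slot -32.4 -53.3
6 4564 16.0 | 14 4713 15.0 | 22 4846 13.9 | 30 4984 12.8 | 38 4660 12.6 | 46 3597 11.6 | 54 2814 10.5 | 62 2168 9.4 | 
30 [ 27.1  -0.  -94.7]
40 [ 40.5  -0.  -34.7]
50 [ 50.5   0.1 -41.8]
60 [ 60.1  -0.3 -48.6]
70 [ 70.3   0.2 -65.3]
80 [ 80.1   0.3 -66.6]
```

Call:
{"op": "drive_tool", "data": {"plan": [[1,-6,-10,0,5],[1.5,-11,-20,0,5],[2,-17,-29,0,5],[5,-24,-38,0,5],[9,-31,-47,0,5],[13,-38,-56,0,5],[17,-44,-64,0,5],[17,-44,-64,0,5]]}}

```text
time_s: 22.27
tool_pos: [0.4732, -0.4525, 0.1226]
tool_rot: [[0.27, 0.963, 0.001], [0.963, -0.27, -0.001], [-0.0, 0.001, -1.0]]
force: [-1.0, 0.4, -0.3]
grip_width: 0.0132
finger_force: 60.0
```

```bash
python3 cov.py pics/w7.png | head -2
```

```text
22.42 tcp [ 0.4738 -0.4533  0.1204] F [ 1.2  0.1 -0.4] q6 -0.59
tcp ux,ey rel slot -62.3 -16.2
```

View pics/w7.png

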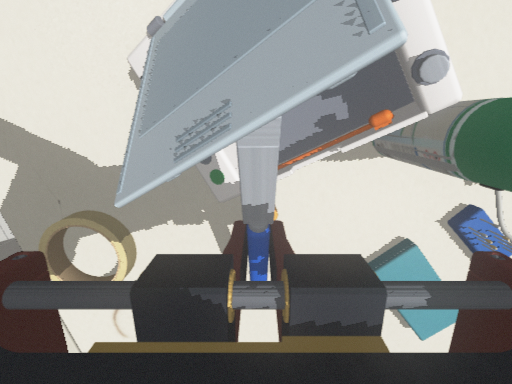

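Call:
{"op": "drive_tool", "data": {"plan": [[7,-8,-7,0,5],[15,-15,-13,0,5],[22,-23,-19,0,5],[29,-30,-24,0,5],[38,-37,-27,0,5],[48,-44,-30,0,5],[58,-50,-31,0,5],[68,-55,-30,0,5],[68,-55,-30,0,5]]}}

```text
time_s: 23.17
tool_pos: [0.4382, -0.3699, 0.15]
tool_rot: [[0.27, 0.963, -0.001], [0.963, -0.27, 0.002], [0.002, -0.002, -1.0]]
force: [-0.2, -0.8, -0.9]
grip_width: 0.0135
finger_force: 60.0
```

```bash
python3 cov.py pics/w8.png | head -2
python3 - <<'E'
from h import *
im,d,p=look("top");cv2.imwrite("pics/t2.png",cv2.resize(im[110:230,290:410,::-1],None,fx=4,fy=4,interpolation=cv2.INTER_CUBIC))
a=cv2.imread("pics/w8.png");b=cv2.imread("pics/t2.png");c=np.zeros((480,760,3),np.uint8);c[:288,:384]=cv2.resize(a,(384,288));c[:376,384:]=cv2.resize(b,(376,376));cv2.imwrite("pics/m1.png",c)
E
```

```text
23.32 tcp [ 0.4395 -0.373   0.1502] F [ 0.6 -0.3  0.4] q6 -0.55
tcp ux,ey rel slot -75.8 70.0
```

View pics/m1.png

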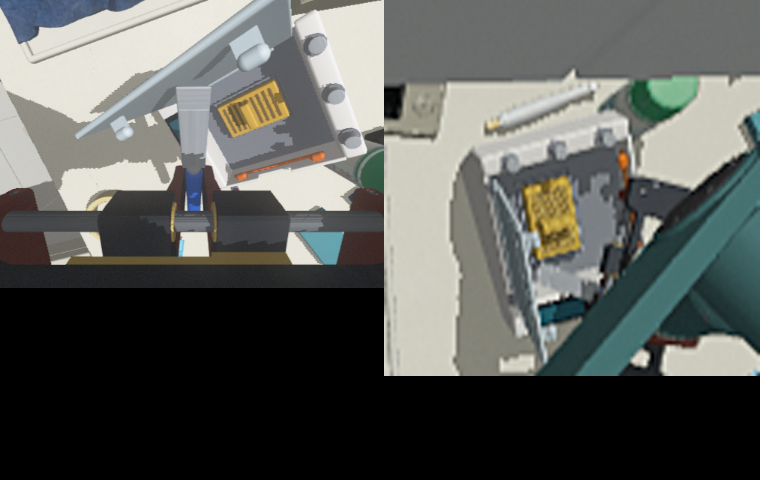

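Call:
{"op": "drive_tool", "data": {"plan": [[9,-5,1,0,5],[18,-10,2,0,5],[26,-15,3,0,5],[35,-20,5,0,5],[35,-20,5,0,5],[35,-20,5,0,5]]}}

```text
time_s: 23.87
tool_pos: [0.4292, -0.3331, 0.1453]
tool_rot: [[0.27, 0.963, -0.0], [0.963, -0.27, 0.0], [0.0, -0.0, -1.0]]
force: [0.3, -0.0, 0.2]
grip_width: 0.0136
finger_force: 60.0
```

```bash
cat > ang.py <<'E'
from h import *
ux=np.array([.9692,.2462,0]);ey=np.array([-.2462,.9692,0]);S=np.array([.5302,-.4222,.0941]);n0=np.array([-.4086,-.1041,.9067]);xs=np.cross(ey,n0)
H=S+.132*ey+.006*n0
def ang(cam):
    im,d,p=look(cam);w=p-H;a=w@ey*1000;b=w@n0*1000;x=w@xs*1000
    m=(d>0)&(b>20)&(b<140)&(abs(x)<66)&(a>-60)&(a<90)
    h=cv2.cvtColor(im,cv2.COLOR_RGB2HSV);m&=(h[...,1]<90)&(h[...,2]>90)
    if m.sum()<30: print(cam,"few",m.sum());return
    A=a[m];B=b[m];t=np.arctan2(B,-A);r=np.hypot(A,B);r_=(r>30)&(r<136);hist,e=np.histogram(t[r_],np.arange(.4,2.3,.05));k=hist.argmax();print(cam,m.sum(),"angle mode",e[k].round(2),hist[max(0,k-2):k+3])
if __name__=="__main__":
    o=get_obs();print(o["time_s"],np.round(o["tool_pos"],4),np.round(o["force"],1))
    for c in("wrist","top"): ang(c)
E
python3 ang.py
```

```text
23.8667 [ 0.4292 -0.3331  0.1453] [ 0.3 -0.   0.2]
wrist 28622 angle mode 1.95 [ 1629  2116 19629  1478     0]
top 555 angle mode 1.95 [ 33  53 315  44   0]
```

Call:
{"op": "drive_tool", "data": {"plan": [[-10,6,0,0,5],[-26,15,0,0,5],[-40,20,-20,0,5],[-50,20,-55,0,5],[-50,20,-90,0,5],[-50,20,-120,0,5],[-50,20,-120,0,5]]}}

```text
time_s: 24.55
tool_pos: [0.438, -0.392, 0.2721]
tool_rot: [[0.271, 0.962, 0.008], [0.962, -0.271, -0.009], [-0.006, 0.01, -1.0]]
force: [0.5, -0.7, 0.5]
grip_width: 0.0137
finger_force: 60.0
```

```bash
python3 ang.py
python3 - <<'E'
from h import *
im,d,p=look("top")
np.savez("t3.npz",im=im,d=d,p=p)
m=masks_of("top","tray");print([(x["conf"],x["region"].sum()) for x in m])
r=m[0]["region"]&(d>0);q=p[r];q=q[(abs(q[:,2]-.012)<.02)];print(cv2.minAreaRect((q[:,:2]*1000).astype(np.float32)),np.percentile(q[:,2],[5,20,50,80,95]).round(4))
z=np.load("top1.npz");q=z["p"][r];q=q[abs(q[:,2]-.012)<.02];print(cv2.minAreaRect((q[:,:2]*1000).astype(np.float32)))
o=get_obs();print(np.round(o["joint_positions"],2))
im,d,p=look("wrist");t=(p-np.array(o["tool_pos"]))@np.array(o["tool_rot"])*1000
for lo in range(5,90,10):
    k=(abs(t[...,1])<6)&(t[...,0]>=lo)&(t[...,0]<lo+10)&(d>0)&(t[...,2]<10);print(lo+5,k.sum(),np.round(np.median(t[k],0),1) if k.any() else "")
E
```

```text
24.55 [ 0.438  -0.392   0.2721] [ 0.5 -0.7  0.5]
wrist 10819 angle mode 1.95 [ 271  813 9047  188    0]
top 483 angle mode 1.95 [ 15  40 352  48   0]
[(0.75, np.int64(3470))]
((417.51080322265625, 320.78582763671875), (262.446044921875, 132.22781372070312), 1.9977035522460938) [-0.0028 -0.0005  0.0021  0.0074  0.0215]
((417.44573974609375, 320.9970703125), (261.9482727050781, 132.66433715820312), 1.6781902313232422)
[-0.85  0.3   1.49 -0.    1.35 -0.57]
10 323 [  9.3  -1.5 -19.4]
20 2931 [ 2.21e+01  1.00e-01 -1.14e+02]
30 1060 [ 27.1  -0.1 -94.7]
40 380 [ 40.2  -0.1 -34.5]
50 479 [ 50.3  -0.1 -41.9]
60 593 [ 60.3  -0.  -48.7]
70 793 [ 70.3   0.  -55.2]
80 64 [ 75.4  -0.1 -57.8]
90 0
```

Call:
{"op": "drive_tool", "data": {"plan": [[0,0,-30,0,5],[0,0,-60,0,5],[33,-10,-60,-0.1,5],[66,-21,-60,-0.2,5],[99,-32,-60,-0.3,5],[132,-42,-60,-0.4,5],[165,-53,-60,-0.5,5],[198,-63,-60,-0.6,5],[231,-74,-60,-0.7,5],[264,-84,-60,-0.8,5]]}}

```text
time_s: 25.63
tool_pos: [0.4245, -0.1088, 0.3238]
tool_rot: [[-0.506, 0.862, -0.003], [0.862, 0.506, 0.001], [0.003, -0.002, -1.0]]
force: [0.8, -0.3, -0.7]
grip_width: 0.0132
finger_force: 60.0
```

```bash
cat > go.py <<'E'
import sys
from h import *
# go.py x y z heading_deg : print remaining tool-frame shift (mm) and turn (rad)
o=get_obs();R=np.array(o["tool_rot"]);T=np.array(o["tool_pos"]);g=np.array([float(v) for v in sys.argv[1:4]])
th=np.degrees(np.arctan2(R[1,0],R[0,0]));dt=(float(sys.argv[4])-th+180)%360-180
print("t",o["time_s"],"tcp",T.round(4),"yaw",th.round(2),"F",np.round(o["force"],1),"shift",(R.T@(g-T)*1000).round(1),"turn",(-np.radians(dt)).round(3),"q",np.round(o["joint_positions"],2))
E
python3 go.py .4145 .300 .2 181.8
```

```text
t 25.6333 tcp [ 0.4245 -0.1088  0.3238] yaw 120.41 F [ 0.8 -0.3 -0.7] shift [357.3 198.5 124.3] turn -1.072 q [-0.41  0.03  1.68  0.    1.43 -0.94]
```

Call:
{"op": "drive_tool", "data": {"plan": [[35,20,0,-0.11,5],[70,40,0,-0.22,5],[106,60,10,-0.33,5],[142,80,20,-0.44,5],[178,100,30,-0.55,5],[214,120,40,-0.66,5],[250,140,50,-0.77,5],[286,159,60,-0.88,5],[322,179,80,-0.98,5],[357,198,100,-1.072,5]]}}

```text
time_s: 26.47
tool_pos: [0.4171, 0.2899, 0.2285]
tool_rot: [[-0.999, -0.033, -0.001], [-0.033, 0.999, -0.0], [0.001, -0.0, -1.0]]
force: [0.9, 0.4, -0.7]
grip_width: 0.0133
finger_force: 60.0
```

Call:
{"op": "drive_tool", "data": {"plan": [[0,0,10,0,5],[0,0,20,0,5],[0,0,20,0,5],[0,0,20,0,5]]}}

```text
time_s: 26.8
tool_pos: [0.4173, 0.2863, 0.2092]
tool_rot: [[-1.0, -0.025, -0.002], [-0.025, 1.0, -0.002], [0.002, -0.002, -1.0]]
force: [0.0, -0.2, -0.0]
grip_width: 0.0139
finger_force: 60.0
```

```bash
python3 go.py .4145 .300 .08 181.8;  python3 - <<'E'
from h import *
im,d,p=look("wrist");np.savez("tr.npz",im=im,d=d,p=p)
# tray rim & floor profile along y at several x, from wrist cloud
for x in (.36,.40,.44,.47,.5):
    m=(abs(p[...,0]-x)<.004)&(d>0)&(abs(p[...,2])<.04);q=p[m];s=q[(q[:,2]>.015)&(q[:,2]<.032)];f=q[(q[:,1]>.28)&(q[:,1]<.36)]
    print(x,m.sum(),"rim y",np.round([s[s[:,1]<.32][:,1].mean(),s[s[:,1]>.32][:,1].mean()],4),"floor",np.median(f[:,2]).round(4))
for y in (.30,.34):
    m=(abs(p[...,1]-y)<.004)&(d>0)&(abs(p[...,2])<.04);q=p[m];s=q[(q[:,2]>.015)&(q[:,2]<.032)];print(y,"rim x",np.round([s[s[:,0]<.42][:,0].mean() if (s[:,0]<.42).any() else 0,s[s[:,0]>.42][:,0].mean()],4))
E
```

```text
t 26.8 tcp [0.4173 0.2863 0.2092] yaw -178.54 F [ 0.  -0.2 -0. ] shift [  2.2  14.  129.2] turn -0.006 q [ 0.47  0.24  1.72 -0.    1.18 -1.13]
0.36 2184 rim y [0.1613 0.4206] floor 0.0011
0.4 2046 rim y [0.113  0.4195] floor 0.0011
0.44 1917 rim y [0.112  0.4176] floor 0.0012
0.47 1833 rim y [0.1485 0.4194] floor 0.0012
0.5 1727 rim y [0.1207 0.3859] floor 0.0012
0.3 rim x [0.293  0.5608]
0.34 rim x [0.2912    nan]<stdin>:8: RuntimeWarning: Mean of empty slice.
  ret = ret.dtype.type(ret / rcount)
```

Run:
```python
from h import *
z=np.load("tr.npz");p=z["p"];d=z["d"]
for x in (.34,.38,.42,.46,.5):
    m=(abs(p[...,0]-x)<.006)&(d>0)&(p[...,1]>.22)&(p[...,1]<.41);q=p[m];s=q[(q[:,2]>.014)&(q[:,2]<.03)];y=s[:,1]
    print(x,len(q),"low rim",np.round(np.percentile(y[y<.3],[5,50,95]),4) if (y<.3).any() else "-","high",np.round(np.percentile(y[y>.34],[5,50,95]),4) if (y>.34).any() else "-","zmax",np.percentile(q[:,2],98).round(3))
s=p[(d>0)&(p[...,1]>.3)&(p[...,1]<.35)&(p[...,2]>.014)&(p[...,2]<.03)];print(np.histogram(s[:,0],np.arange(.26,.60,.02)))
```

```text
0.34 1617 low rim [0.221  0.2227 0.258 ] high [0.3788 0.3806 0.3833] zmax 0.268
0.38 8834 low rim [0.2204 0.2223 0.2238] high [0.38   0.3818 0.3844] zmax 0.313
0.42 1930 low rim [0.221  0.2248 0.259 ] high [0.3811 0.3826 0.3858] zmax 0.299
0.46 928 low rim [0.2205 0.2592 0.2618] high [0.3824 0.3842 0.3872] zmax 0.195
0.5 573 low rim [0.2205 0.2206 0.221 ] high [0.3838 0.3853 0.3884] zmax 0.022
(array([  0, 221,   0,   0,   0,   0,   0,   0,   0,   0,   0,   0,   0,
         0,   8,   5]), array([0.26, 0.28, 0.3 , 0.32, 0.34, 0.36, 0.38, 0.4 , 0.42, 0.44, 0.46,
       0.48, 0.5 , 0.52, 0.54, 0.56, 0.58]))
```

Call:
{"op": "drive_tool", "data": {"plan": [[2,14,30,-0.006,5],[2,14,60,-0.006,5],[2,14,90,-0.006,5],[2,14,120,-0.006,5],[2,14,130,-0.006,5],[2,14,130,-0.006,5]], "newtons": 15}}

```text
time_s: 27.35
tool_pos: [0.4147, 0.3001, 0.0788]
tool_rot: [[-1.0, -0.031, -0.003], [-0.031, 1.0, -0.002], [0.004, -0.002, -1.0]]
force: [0.2, 0.7, -1.0]
grip_width: 0.0139
finger_force: 14.9
```

Call:
{"op": "drive_tool", "data": {"plan": [[0,0,8,0,5],[0,0,16,0,5],[0,0,24,0,5],[0,0,32,0,5],[0,0,40,0,5],[0,0,40,0,5]]}}

```text
time_s: 27.85
tool_pos: [0.4153, 0.3017, 0.039]
tool_rot: [[-0.999, -0.033, -0.001], [-0.033, 0.999, -0.0], [0.001, -0.0, -1.0]]
force: [0.3, 0.7, -0.6]
grip_width: 0.0141
finger_force: 15.0
```

```bash
cat > pit.py <<'E'
from h import *
o=get_obs();im,d,p=look("wrist");t=(p-np.array(o["tool_pos"]))@np.array(o["tool_rot"])*1000;print(np.round(o["tool_pos"],4),np.round(o["force"],1))
for lo in range(5,100,10):
    k=(abs(t[...,1])<6)&(t[...,0]>=lo)&(t[...,0]<lo+10)&(d>0)&(t[...,2]<10);print(lo+5,k.sum(),np.round(np.median(t[k],0),1) if k.any() else "",np.median(p[k],0).round(4) if k.any() else "")
E
python3 pit.py; python3 go.py .4145 .300 .0075 181.8
```

```text
[0.4153 0.3017 0.039 ] [ 0.3  0.7 -0.6]
10 292 [ 10.7   0.1 -16.9] [0.4047 0.3014 0.0559]
20 2925 [  22.3   -0.  -114. ] [0.393  0.301  0.1531]
30 1112 [ 27.3   0.  -95. ] [0.3881 0.3008 0.134 ]
40 362 [ 40.2  -0.  -23.2] [0.375  0.3003 0.0623]
50 410 [ 50.2  -0.1 -27.2] [0.3652 0.3    0.0663]
60 484 [ 60.3  -0.1 -31.6] [0.3552 0.2996 0.0706]
70 565 [ 70.3  -0.1 -35.6] [0.3452 0.2993 0.0747]
80 675 [ 80.2  -0.2 -39.4] [0.3351 0.299  0.0785]
90 70 [ 85.4   0.  -41.1] [0.3299 0.2988 0.0802]
100 0  
t 27.9 tcp [0.4156 0.3018 0.0395] yaw -178.08 F [ 0.5  0.1 -0.9] shift [ 1.1 -1.8 32. ] turn 0.002 q [ 0.49  0.48  1.88 -0.    0.78 -1.11]
```

Call:
{"op": "drive_tool", "data": {"plan": [[0,0,6,0,5],[0,0,12,0,5],[0,0,18,0,5],[0,0,23,0,5],[0,0,27,0,5],[0,0,30,0,5],[0,0,31,0,5],[0,0,31,0,5]]}}

```text
time_s: 28.57
tool_pos: [0.4155, 0.3017, 0.0088]
tool_rot: [[-0.999, -0.033, -0.0], [-0.033, 0.999, -0.0], [0.0, -0.0, -1.0]]
force: [-0.3, 1.1, -0.4]
grip_width: 0.0141
finger_force: 15.0
```

```bash
python3 pit.py
```

```text
[0.4155 0.3017 0.0088] [-0.3  1.1 -0.4]
10 306 [ 10.2  -0.2 -13.9] [0.4054 0.3012 0.0227]
20 2967 [ 2.24e+01  1.00e-01 -1.14e+02] [0.3932 0.301  0.1228]
30 1108 [ 27.3  -0.1 -94.9] [0.3883 0.3008 0.1037]
40 338 [40.2  0.1 -9.2] [0.3755 0.3004 0.0181]
50 356 [50.   0.  -9.7] [0.3655 0.3001 0.0185]
60 376 [ 60.    0.  -10.3] [0.3556 0.2998 0.0191]
70 403 [ 70.1  -0.  -10.9] [0.3455 0.2994 0.0197]
80 430 [ 80.1  -0.  -11.1] [0.3355 0.2991 0.02  ]
90 367 [ 88.9  -0.1 -11.5] [0.3267 0.2987 0.0203]
100 382 [100.2   0.    7.7] [0.3155 0.2985 0.0011]
```

Call:
{"op": "drive_tool", "data": {"plan": [[0,0,2,0,5],[0,0,4,0,5],[0,0,5,0,5],[0,0,5.5,0,5],[0,0,5.5,0,5]], "newtons": 5}}

```text
time_s: 29.03
tool_pos: [0.4159, 0.3019, 0.0037]
tool_rot: [[-0.999, -0.033, 0.0], [-0.033, 0.999, 0.0], [-0.0, 0.0, -1.0]]
force: [-0.0, 0.1, -1.0]
grip_width: 0.0138
finger_force: 5.0
```

```bash
python3 pit.py | sed -n '1,2p;5,11p'
```

```text
[0.4159 0.3019 0.0037] [-0.   0.1 -1. ]
10 308 [ 10.1   0.1 -13.3] [0.4058 0.3016 0.017 ]
40 330 [40.   0.1 -7. ] [0.3758 0.3005 0.0107]
50 356 [50.1  0.1 -7. ] [0.3658 0.3003 0.0107]
60 366 [60.  0. -7.] [0.3559 0.3    0.0107]
70 387 [70.  0. -7.] [0.3459 0.2996 0.0107]
80 396 [80.2 -0.  -6.7] [0.3357 0.2993 0.0104]
90 364 [89.6 -0.  -6.6] [0.3264 0.299  0.0103]
100 398 [100.1  -0.    2.6] [0.3159 0.2986 0.0011]
```

Call:
{"op": "drive_tool", "data": {"plan": [[0,0,0,0,18],[0,0,0,0,24],[0,0,0,0,26],[0,0,-10,0,26],[0,0,-40,0,26],[0,0,-80,0,40],[0,0,-120,0,60],[0,0,-160,0,60],[0,0,-200,0,60],[0,0,-240,0,60]]}}

```text
time_s: 29.92
tool_pos: [0.4149, 0.3015, 0.2466]
tool_rot: [[-0.999, -0.033, 0.0], [-0.033, 0.999, 0.0], [-0.0, 0.0, -1.0]]
force: [0.1, 0.1, -0.3]
grip_width: 0.0558
finger_force: 0.0
```

```bash
python3 go.py .50 -.32 .30 75
python3 - <<'E'
from h import *
# filter from latest top/wrist views
for n in("filter","opener"):
    im,d,p=look("top");print(n,[(np.round(r["xyz"],3).tolist(),round(r["conf"],2)) for r in recognise("top",n)][:3])
ux=np.array([.9692,.2462,0]);ey=np.array([-.2462,.9692,0]);S=np.array([.5302,-.4222,.0941]);n0=np.array([-.4086,-.1041,.9067]);xs=np.cross(ey,n0)
h=cv2.cvtColor(im,cv2.COLOR_RGB2HSV);w=p-S;m=(h[...,0]>12)&(h[...,0]<32)&(h[...,1]>120)&(np.abs(w)[...,:2]<.15).all(-1)&(d>0)
q=w[m]*1000;a=np.c_[q@xs,q@ey,q@n0];print(m.sum(),np.percentile(a,[2,25,50,75,98],axis=0).round(1))
E
```

```text
t 29.9167 tcp [0.4149 0.3015 0.2466] yaw -178.09 F [ 0.1  0.1 -0.3] shift [ -64.4 -623.9  -53.6] turn 1.866 q [ 0.49  0.21  1.66  0.    1.27 -1.11]
filter [([0.522, -0.339, 0.08], 0.66), ([0.411, 0.304, 0.011], 0.65)]
opener [([0.406, 0.303, 0.014], 0.57)]
414 [[-71.8 -30.  -29.6]
 [-19.7  63.9 -20.6]
 [  3.1  77.4 -18.4]
 [ 22.1  90.9 -15.3]
 [ 45.3 100.9   3.6]]
```

Call:
{"op": "drive_tool", "data": {"plan": [[-4,-38,-10,0.07,40],[-9,-76,-30,0.14,40],[-13,-114,-53,0.21,40],[-17,-152,-53,0.28,40],[-22,-190,-53,0.35,40],[-26,-228,-53,0.42,40],[-30,-266,-53,0.49,40],[-35,-304,-53,0.56,40],[-39,-342,-53,0.63,40],[-44,-380,-53,0.7,40]]}}

```text
time_s: 30.95
tool_pos: [0.4706, -0.078, 0.2947]
tool_rot: [[-0.784, 0.621, -0.004], [0.621, 0.784, 0.001], [0.004, -0.001, -1.0]]
force: [0.4, 0.6, 0.1]
grip_width: 0.0402
finger_force: 0.0
```

```bash
python3 go.py .511 -.347 .29 104.25
```

```text
t 30.95 tcp [ 0.4706 -0.078   0.2947] yaw 141.59 F [0.4 0.6 0.1] shift [-198.8 -185.7    4.2] turn 0.652 q [-0.31  0.12  1.66  0.    1.37 -1.21]
```

Call:
{"op": "drive_tool", "data": {"plan": [[-25,-23,0,0.08,40],[-50,-46,0,0.16,40],[-75,-69,0,0.25,40],[-100,-92,0,0.33,40],[-125,-116,0,0.41,40],[-150,-140,0,0.5,40],[-175,-163,0,0.58,40],[-199,-186,0,0.652,40],[-199,-186,0,0.652,40],[-199,-186,0,0.652,40]]}}

```text
time_s: 31.78
tool_pos: [0.5125, -0.3465, 0.2939]
tool_rot: [[-0.248, 0.969, -0.003], [0.969, 0.248, 0.003], [0.004, -0.003, -1.0]]
force: [-0.7, 1.2, 0.2]
grip_width: 0.0401
finger_force: 0.0
```

```bash
cat > fil.py <<'E'
from h import *
ux=np.array([.9692,.2462,0]);ey=np.array([-.2462,.9692,0]);S=np.array([.5302,-.4222,.0941]);n0=np.array([-.4086,-.1041,.9067]);xs=np.cross(ey,n0)
for i in range(4): capture("wrist")
o=get_obs();im,d,p=look("wrist");np.savez("f.npz",im=im,d=d,p=p)
h=cv2.cvtColor(im,cv2.COLOR_RGB2HSV);w=(p-S)*1000;A=np.stack([w@xs,w@ey,w@n0],-1)
m=(h[...,0]>10)&(h[...,0]<34)&(h[...,1]>90)&(abs(A[...,0])<60)&(A[...,1]>40)&(A[...,1]<120)&(A[...,2]>-45)&(A[...,2]<5)&(d>0)
a=A[m];print(m.sum());print(np.histogram(a[:,2],np.arange(-44,8,4)))
f=a[a[:,2]<-14];t=a[a[:,2]>-9]
print("frame",np.percentile(f,[1,50,99],axis=0).round(1),cv2.minAreaRect(f[:,:2].astype(np.float32)))
if len(t): print("tab",len(t),np.percentile(t,[2,50,98],axis=0).round(1))
# all surfaces round the bay: n-height map (median) over x (cols) and y (rows)
for y in range(30,125,8):
    print(y,[ (int(np.median(A[...,2][k])) if (k:=(d>0)&(abs(A[...,0]-x)<4)&(abs(A[...,1]-y)<4)&(A[...,2]<40)).sum()>3 else None) for x in range(-64,73,8)])
print(np.round(o["tool_pos"],4),"rel",((np.array(o["tool_pos"])-S)@ux*1000).round(1),((np.array(o["tool_pos"])-S)@ey*1000).round(1),np.degrees(np.arctan2(o["tool_rot"][1][0],o["tool_rot"][0][0])).round(2))
E
python3 fil.py; python3 ang.py
```

```text
1384
(array([  0,   8,  17,  23,  44, 489, 594,  21,  30,  26, 132,   0]), array([-44, -40, -36, -32, -28, -24, -20, -16, -12,  -8,  -4,   0,   4]))
frame [[-45.   56.6 -35.8]
 [  9.1  80.5 -20. ]
 [ 35.6  99.7 -15.8]] ((-4.885581970214844, 78.04876708984375), (43.73395538330078, 81.8778305053711), 89.89722442626953)
tab 169 [[-4.4 63.8 -8.7]
 [ 1.4 78.6 -2.6]
 [ 4.6 92.6 -0.9]]
30 [-18, -36, -36, -35, -35, -35, -35, -35, -35, -35, -35, -35, -35, -35, -35, -35, 1, 5]
38 [-19, -35, -35, -35, -35, -35, -35, -35, -35, -35, -35, -35, -35, -35, -35, -35, 0, 2]
46 [-18, -35, -35, -35, -35, -35, -35, -35, -35, -35, -35, -35, -35, -35, -35, -35, None, 2]
54 [-18, -35, -35, -30, -25, -30, -30, -30, -30, -22, -30, -25, -30, -34, -35, -35, None, 2]
62 [-18, -35, -35, None, -20, -19, -19, None, -19, -19, -19, -19, -20, -33, -35, -35, None, -119]
70 [-17, -35, -35, None, -19, -19, -19, -2, -2, -18, -19, -19, -20, -33, -36, -35, None, 17]
78 [-20, -35, -35, None, -20, -19, -20, -2, -2, -18, -19, -19, -20, -32, -35, -35, None, 3]
86 [-20, -35, -35, None, -20, -19, -19, None, -2, -18, -19, -19, -20, -34, -35, -35, 1, 2]
94 [-18, -35, -35, None, -20, -19, -20, -19, -16, -19, -19, -19, -20, -35, -35, -35, None, 2]
102 [-17, -35, -35, -32, -31, -31, -31, -30, -30, -31, -30, -30, -30, -34, -35, -35, -134, 2]
110 [-18, -35, -35, -35, -35, -35, -35, -35, -35, -35, -35, -36, -35, -35, -35, -36, -135, -136]
118 [-18, -35, -35, -35, -35, -36, -35, -35, -35, -35, -35, -35, -36, -35, -35, -35, -134, 3]
[ 0.5131 -0.344   0.2959] rel 2.7 80.0 104.53
32.0333 [ 0.5133 -0.3441  0.2962] [ 0.4 -0.1 -0. ]
wrist 6044 angle mode 1.95 [ 154  337 5021  270    0]
top 323 angle mode 1.95 [  9  15 245  31   0]
```

```bash
python3 go.py .5134 -.3458 .088 104.25
```

```text
t 32.1333 tcp [ 0.5136 -0.3445  0.2967] yaw 104.53 F [-0.5 -0.2 -0.3] shift [ -1.2  -0.5 208.7] turn 0.005 q [-0.7   0.33  1.37  0.    1.44 -0.96]
```

Call:
{"op": "drive_tool", "data": {"plan": [[-1,-0.5,35,0.005,26],[-1,-0.5,70,0.005,26],[-1,-0.5,105,0.005,26],[-1,-0.5,140,0.005,26],[-1,-0.5,170,0.005,26],[-1,-0.5,180,0.005,26],[-1,-0.5,180,0.005,26],[-1,-0.5,180,0.005,26]]}}

```text
time_s: 32.8
tool_pos: [0.5138, -0.3468, 0.1174]
tool_rot: [[-0.245, 0.97, 0.0], [0.97, 0.245, -0.0], [-0.0, 0.0, -1.0]]
force: [-0.3, 0.7, -0.1]
grip_width: 0.0261
finger_force: 0.0
```

```bash
python3 - <<'E'
from h import *
for i in range(5): capture("wrist")
E
python3 go.py .5134 -.3458 .088 104.25
```

```text
t 33.05 tcp [ 0.5145 -0.3477  0.1186] yaw 104.16 F [-0.3 -1.  -0.1] shift [ 2.2 -0.6 30.6] turn -0.002 q [-0.71  0.49  1.58  0.    1.07 -0.95]
```

Call:
{"op": "drive_tool", "data": {"plan": [[1.5,-0.5,8,0,26],[1.5,-0.5,16,0,26],[1.5,-0.5,24,0,26],[1.5,-0.5,30,0,26],[1.5,-0.5,30,0,26],[1.5,-0.5,30,0,26],[1.5,-0.5,30,0,26]], "newtons": 12}}

```text
time_s: 33.63
tool_pos: [0.5125, -0.3455, 0.0864]
tool_rot: [[-0.244, 0.97, -0.0], [0.97, 0.244, 0.0], [0.0, -0.0, -1.0]]
force: [0.0, 0.4, 0.2]
grip_width: 0.0261
finger_force: 0.0
```

Call:
{"op": "drive_tool", "data": {"plan": [[0,0,0,0,18],[0,0,0,0,13],[0,0,0,0,9],[0,0,0,0,5],[0,0,0,0,5],[0,0,0,0,5],[0,0,0,0,5]], "newtons": 12}}

```text
time_s: 34.22
tool_pos: [0.5123, -0.3458, 0.0869]
tool_rot: [[-0.245, 0.97, -0.0], [0.97, 0.245, -0.0], [-0.0, -0.0, -1.0]]
force: [-3.4, -1.1, 4.0]
grip_width: 0.0116
finger_force: 11.1
```

Call:
{"op": "drive_tool", "data": {"plan": [[0,0,-2,0,5],[0,0,-4,0,5],[0,0,-6,0,5],[0,0,-8,0,5],[0,0,-10,0,5],[0,0,-10,0,5]], "newtons": 25}}

```text
time_s: 34.72
tool_pos: [0.5126, -0.3455, 0.0969]
tool_rot: [[-0.245, 0.97, 0.0], [0.97, 0.245, 0.0], [0.0, 0.0, -1.0]]
force: [-0.2, 0.0, -1.9]
grip_width: 0.0105
finger_force: 22.9
```

```bash
cat > fz.py <<'E'
from h import *
o=get_obs();im,d,p=look("wrist");R=np.array(o["tool_rot"]);t=(p-np.array(o["tool_pos"]))@R*1000
h=cv2.cvtColor(im,cv2.COLOR_RGB2HSV);m=(h[...,0]>10)&(h[...,0]<34)&(h[...,1]>90)&(abs(t[...,0])<40)&(abs(t[...,1])<60)&(t[...,2]>-30)&(t[...,2]<60)&(d>0)
print(np.round(o["tool_pos"],4),np.round(o["force"],1),o["grip_width"],m.sum())
for y in range(-48,49,8):
    k=m&(abs(t[...,1]-y)<4);print(y,k.sum(),np.round(np.median(t[k],0),1) if k.any() else "")
E
python3 fz.py
```

```text
[ 0.5126 -0.3455  0.0969] [-0.2  0.  -1.9] 0.010542153250675874 4703
-48 0 
-40 0 
-32 10 [-13.3 -32.3  56.1]
-24 436 [  3.7 -24.3  23.2]
-16 396 [ 11.4 -17.   20.4]
-8 389 [12.4 -7.2 16.8]
0 781 [ 9.1  0.3 -3.9]
8 443 [14.2  6.9  8.9]
16 433 [13.1 16.7  8. ]
24 684 [ 6.5 24.2  5. ]
32 728 [ 6.3 31.9  2.2]
40 403 [ 6.4 38.3  1.2]
48 0
```

Call:
{"op": "drive_tool", "data": {"plan": [[0,0,-3,0,5],[0,0,-6,0,5],[0,0,-10,0,5],[0,0,-16,0,5],[0,0,-24,0,5],[0,0,-32,0,5],[0,0,-42,0,5],[0,0,-52,0,5],[0,0,-62,0,5],[0,0,-62,0,5]], "newtons": 45}}

```text
time_s: 35.6
tool_pos: [0.5138, -0.3465, 0.1615]
tool_rot: [[-0.245, 0.97, 0.003], [0.97, 0.245, -0.003], [-0.003, 0.003, -1.0]]
force: [0.4, 0.8, -0.5]
grip_width: 0.0099
finger_force: 42.0
```

```bash
python3 fz.py
```

```text
[ 0.5138 -0.3465  0.1615] [ 0.4  0.8 -0.5] 0.009942040526970515 4505
-48 0 
-40 0 
-32 0 
-24 387 [  3.3 -24.3  23.6]
-16 350 [ 11.5 -17.3  20.8]
-8 345 [13.7 -7.  17.2]
0 779 [ 9.   0.3 -4.1]
8 434 [14.2  6.9  9.1]
16 445 [12.6 16.7  7.8]
24 681 [ 6.2 24.1  5. ]
32 664 [ 6.  32.2  2. ]
40 420 [ 6.7 38.3  0.9]
48 0
```

Call:
{"op": "drive_tool", "data": {"plan": [[0,0,-35,0,5],[0,0,-70,0,5],[0,0,-105,0,5],[0,0,-140,0,5],[38,4,-145,0,5],[76,9,-145,0,5],[114,13,-145,0.02,5],[152,17,-145,0.05,5],[190,21,-145,0.08,5],[228,26,-145,0.1,5]]}}

```text
time_s: 36.48
tool_pos: [0.4809, -0.1164, 0.3032]
tool_rot: [[-0.144, 0.99, -0.001], [0.99, 0.144, 0.0], [0.001, -0.001, -1.0]]
force: [0.3, -0.2, -0.4]
grip_width: 0.0101
finger_force: 42.0
```

```bash
python3 go.py .42 .347 .2 91.8
```

```text
t 36.4833 tcp [ 0.4809 -0.1164  0.3032] yaw 98.3 F [ 0.3 -0.2 -0.4] shift [467.2   6.7 103.5] turn 0.113 q [-0.38  0.14  1.61  0.    1.39 -0.52]
```

Call:
{"op": "drive_tool", "data": {"plan": [[38,0,0,0.01,5],[76,1,0,0.02,5],[114,1,0,0.03,5],[152,2,0,0.04,5],[190,2,0,0.05,5],[228,3,0,0.06,5],[266,4,0,0.07,5],[304,4,0,0.08,5],[342,5,0,0.09,5],[380,5,20,0.1,5]]}}

```text
time_s: 37.32
tool_pos: [0.4329, 0.2603, 0.2869]
tool_rot: [[-0.047, 0.999, 0.006], [0.999, 0.047, 0.003], [0.002, 0.006, -1.0]]
force: [1.2, -0.2, -0.5]
grip_width: 0.0098
finger_force: 42.0
```

Call:
{"op": "drive_tool", "data": {"plan": [[30,1,20,0.006,5],[60,1,50,0.013,5],[87,1,80,0.013,5],[87,1,90,0.013,5],[87,1,90,0.013,5],[87,1,90,0.013,5]]}}

```text
time_s: 37.82
tool_pos: [0.4277, 0.3436, 0.1937]
tool_rot: [[-0.035, 0.999, -0.002], [0.999, 0.035, -0.002], [-0.002, -0.002, -1.0]]
force: [0.4, 0.5, -0.7]
grip_width: 0.0102
finger_force: 42.0
```

```bash
python3 - <<'E'
from h import *
for i in range(3): capture("wrist")
E
python3 go.py .42 .347 .06 91.8; python3 fz.py
```

```text
t 37.9667 tcp [0.4294 0.3439 0.1958] yaw 91.88 F [-0.5  1.2 -0.3] shift [  3.3  -9.6 135.8] turn 0.001 q [ 0.55  0.31  1.65 -0.    1.17  0.52]
[0.4294 0.3439 0.1958] [-0.5  1.2 -0.3] 0.00996537010698564 3314
-48 0 
-40 0 
-32 0 
-24 327 [  2.9 -24.3  23.6]
-16 251 [ 11.3 -17.2  20.7]
-8 239 [14.7 -7.2 17.5]
0 715 [ 6.9 -0.1 -4.3]
8 293 [14.3  6.4  6.6]
16 201 [16.9 15.6  8.3]
24 435 [ 5.2 23.2  5.6]
32 466 [ 5.2 33.   2.2]
40 387 [ 4.7 38.3  0.7]
48 0
```

Call:
{"op": "drive_tool", "data": {"plan": [[3,-8,30,0,5],[3,-8,60,0,5],[3,-8,90,0,5],[3,-8,115,0,5],[3,-8,130,0,5],[3,-8,138,0,5],[3,-8,138,0,5],[3,-8,138,0,5]]}}

```text
time_s: 38.68
tool_pos: [0.4212, 0.3472, 0.0572]
tool_rot: [[-0.033, 0.999, 0.001], [0.999, 0.033, 0.001], [0.001, 0.001, -1.0]]
force: [0.4, -0.2, 0.2]
grip_width: 0.0101
finger_force: 42.0
```

Call:
{"op": "drive_tool", "data": {"plan": [[0,0,0,0,5],[0,0,3,0,5],[0,0,6,0,5],[0,0,9,0,5],[0,0,12,0,5],[0,0,15,0,5],[0,0,15,0,5]], "newtons": 20}}

```text
time_s: 39.27
tool_pos: [0.4198, 0.3469, 0.0405]
tool_rot: [[-0.034, 0.999, -0.001], [0.999, 0.034, -0.001], [-0.0, -0.001, -1.0]]
force: [-0.3, -0.0, -1.0]
grip_width: 0.0105
finger_force: 18.8
```

```bash
python3 fz.py
```

```text
[0.4198 0.3469 0.0405] [-0.3 -0.  -1. ] 0.010533316337726044 3903
-48 0 
-40 0 
-32 25 [ -0.9 -28.2  24. ]
-24 440 [  4.4 -24.8  22.3]
-16 360 [ 12.4 -17.3  19.9]
-8 338 [13.7 -6.9 16.7]
0 766 [ 8.1 -0.1 -3.7]
8 384 [14.5  6.4 10. ]
16 283 [17.3 15.6  9.7]
24 489 [ 8.8 23.2  7.2]
32 489 [ 7.6 32.9  4.6]
40 329 [ 5.2 37.9  3. ]
48 0
```

Call:
{"op": "drive_tool", "data": {"plan": [[0,0,2,0,5],[0,0,4,0,5],[0,0,6,0,5],[0,0,8,0,5],[0,0,8,0,5],[0,0,8,0,5]], "newtons": 12}}

```text
time_s: 39.82
tool_pos: [0.42, 0.3472, 0.0331]
tool_rot: [[-0.034, 0.999, -0.0], [0.999, 0.034, 0.0], [0.0, -0.0, -1.0]]
force: [1.6, 0.5, 1.9]
grip_width: 0.0102
finger_force: 11.6
```

```bash
python3 fz.py
```

```text
[0.42   0.3472 0.0331] [1.6 0.5 1.9] 0.01022616720296576 4170
-48 0 
-40 1 [-15.9 -36.   32.3]
-32 387 [  2.8 -30.3  15.7]
-24 525 [  4.3 -23.5  14.7]
-16 355 [ 12.8 -16.2  14. ]
-8 346 [14.8 -7.7 13.1]
0 785 [ 8.6 -0.1 -5. ]
8 369 [14.6  6.6 11.2]
16 341 [14.6 17.1 10.9]
24 479 [ 7.  25.2 10.1]
32 492 [ 6.1 33.2  9.2]
40 90 [ 2.7 36.6  9.2]
48 0
```

Call:
{"op": "drive_tool", "data": {"plan": [[0,0,1,0,5],[0,0,2,0,5],[0,0,3,0,5],[0,0,3,0,5],[0,0,3,0,5]], "newtons": 6}}

```text
time_s: 40.28
tool_pos: [0.4196, 0.3468, 0.0299]
tool_rot: [[-0.034, 0.999, -0.001], [0.999, 0.034, -0.001], [-0.001, -0.001, -1.0]]
force: [-0.5, 0.5, 0.0]
grip_width: 0.0097
finger_force: 6.0
```

```bash
python3 fz.py
```

```text
[0.4196 0.3468 0.0299] [-0.5  0.5  0. ] 0.009673182117273381 4260
-48 0 
-40 2 [-13.5 -37.5  27.9]
-32 513 [  3.4 -31.3  12.6]
-24 552 [  4.7 -23.9  12.1]
-16 403 [ 11.2 -16.7  12.1]
-8 339 [15.5 -7.8 11.9]
0 783 [ 8.7 -0.1 -5.5]
8 362 [14.4  6.1 11.4]
16 350 [14.3 17.3 11.8]
24 441 [ 7.4 24.9 11.5]
32 514 [ 4.7 32.8 11.4]
40 1 [-17.   36.1  12.4]
48 0
```

Call:
{"op": "drive_tool", "data": {"plan": [[0,0,0,0,12],[0,0,0,0,16],[0,0,0,0,24],[0,0,0,0,24],[0,0,-10,0,24],[0,0,-40,0,24],[0,0,-80,0,24],[0,0,-120,0,24],[0,0,-160,0,24],[0,0,-160,0,24]]}}

```text
time_s: 41.17
tool_pos: [0.4244, 0.3499, 0.1989]
tool_rot: [[-0.034, 0.999, 0.012], [0.999, 0.034, 0.008], [0.007, 0.012, -1.0]]
force: [1.5, 1.0, -1.1]
grip_width: 0.0239
finger_force: 0.0
```

```bash
python3 ang.py
python3 - <<'E'
from h import *
im,d,p=look("wrist")
h=cv2.cvtColor(im,cv2.COLOR_RGB2HSV);in_=(p[...,0]>.29)&(p[...,0]<.545)&(p[...,1]>.262)&(p[...,1]<.38)&(d>0)
for nm,m in (("ochre",(h[...,0]>10)&(h[...,0]<34)&(h[...,1]>90)),("blue",(h[...,0]>105)&(h[...,0]<128)&(h[...,1]>150))):
    q=p[m&in_];print(nm,len(q),np.percentile(q,[1,50,99],axis=0).round(4).tolist())
    for a,b in ((.36,.40),(.405,.435),(.44,.48),(.48,.52)):
        s=q[(q[:,0]>a)&(q[:,0]<b)];print(a,np.percentile(s[:,2],[10,50,90]).round(4) if len(s) else "")
im,d,p=look("top")
for n in("oil_can","spare_handpiece","vial","opener","filter"): print(n,[(np.round(r["xyz"],3).tolist(),round(r["conf"],2)) for r in recognise("top",n)][:2])
for nm,lo,hi in (("vial",[.44,-.50,.03],[.52,-.445,.05]),("can",[.57,-.48,.155],[.68,-.38,.18])):
    for f,P in (("before",np.load("top1.npz")["p"]),("now",p)):
        s=P.reshape(-1,3);s=s[((s>lo)&(s<hi)).all(1)];print(nm,f,len(s),s.mean(0).round(4) if len(s) else "")
E
```

```text
41.1667 [0.4244 0.3499 0.1989] [ 1.5  1.  -1.1]
wrist few 0
top 475 angle mode 1.95 [ 15  36 353  47   0]
ochre 6044 [[0.385, 0.3274, 0.0155], [0.4249, 0.3657, 0.2988], [0.4579, 0.3779, 0.3025]]
0.36 [0.0171 0.2994 0.3015]
0.405 [0.0179 0.2977 0.3014]
0.44 [0.0177 0.2989 0.3017]
0.48 [0.2795 0.2832 0.2861]
blue 146 [[0.4023, 0.2961, 0.0158], [0.4246, 0.2988, 0.0174], [0.4714, 0.3043, 0.0191]]
0.36 
0.405 [0.0165 0.0174 0.0185]
0.44 [0.0167 0.0176 0.0184]
0.48 [0.0172 0.0172 0.0172]
oil_can [([0.615, -0.42, 0.151], 0.57)]
spare_handpiece [([0.635, -0.344, 0.014], 0.67)]
vial [([0.417, 0.334, 0.004], 0.34)]
opener [([0.404, 0.304, 0.011], 0.83)]
filter [([0.42, 0.348, 0.02], 0.61)]
vial before 22 [ 0.4805 -0.4686  0.044 ]
vial now 21 [ 0.4803 -0.4688  0.0431]
can before 168 [ 0.6175 -0.4301  0.1701]
can now 171 [ 0.6175 -0.4299  0.1694]
```

```bash
python3 -c "
from station import *
print(hand_in())"
```

```text
the job is handed in; nothing more can be done
None
```

I levered the cover open with the blade and left it at about 1.95 rad. The filter (tab up) and the opener were set down flat in the tray. In the last check the can, handpiece and vial had not moved. The job was handed in at about 41 s; no verdict was returned.

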